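# Set up the drive burn-in rack

### The job

Get the burn-in rack ready and start it: stand the tin of screws in the rack's open drawer and push the drawer fully home, and lay every hard drive flat on the rack's sloping deck, side by side, each lengthwise up the slope with its lower end against the ledge (set down, not dropped). Only when all that is done, put the key fully into the key switch and turn it clockwise to its stop, leaving it there. Leave the other things on the table where they are.

Things in the scene. Friction and masses are not known exactly. Their poses are not given: they have to be found in the camera images.
- deck: Sloping aluminium deck of the grey rack (fixed), a bare plane 127 mm up the slope by 360 mm wide, tilted 30 degrees. Origin: on its surface, middle of the lower edge, at the foot of the ledge's inner face, 66 mm above the table. Own x up the slope (away from the robot), y across, z out of the deck. The ledge (x = -6 to 0 mm) runs along the lower edge and stands 12 mm proud.
- drawer (a joint): Drawer in the rack's base, below the ledge: metres open, 0 = fully home (rigid stop), 0.085 to 0.12 at the start, 0.13 at most. It slides along the rack's depth, opening towards the robot; friction about 1.5 N, it stays where it is left.
- drawer_front (a point): Centre of the outer face of the drawer's front panel (156 mm wide, 47 mm tall, 10 mm thick, flat, no handle), 30 mm above the table. Own x points into the rack, the way the drawer closes. With the drawer home this face lies 3.5 mm outside the front edge of the rack's base.
- drawer_floor (a point): Centre of the drawer's inner floor, 11 mm above the table, moves with the drawer. Own x points into the rack, y across, z up. Inside: 135 (x) x 138 (y) mm, walls 37 mm above the floor. Only the part pulled out from under the rack is open above: from x = -67 mm (inner face of the front) for a length of the drawer value minus about 12 mm. The rack's ledge stands 76 mm above the table.
- tin_center (a point): Round steel screw tin with lid, 40 mm diameter, 28 mm tall, about 0.09 kg, standing upright on the table. The point is its centre, half-way up; own z is its axis.
- drive1_center (a point): Hard drive in a dark steel caddy, a flat block 92 (own x) x 42 (own y) x 22 (own z) mm, 0.12 to 0.25 kg, lying flat on the table at first; there are 2 to 4 such drives, the absent ones read None. The point is its centre, half-way up.
- drive2_center (a point): Hard drive in a dark steel caddy, a flat block 92 (own x) x 42 (own y) x 22 (own z) mm, 0.12 to 0.25 kg, lying flat on the table at first; there are 2 to 4 such drives, the absent ones read None. The point is its centre, half-way up.
- drive3_center (a point): Hard drive in a dark steel caddy, a flat block 92 (own x) x 42 (own y) x 22 (own z) mm, 0.12 to 0.25 kg, lying flat on the table at first; there are 2 to 4 such drives, the absent ones read None. The point is its centre, half-way up.
- drive4_center (a point): Hard drive in a dark steel caddy, a flat block 92 (own x) x 42 (own y) x 22 (own z) mm, 0.12 to 0.25 kg, lying flat on the table at first; there are 2 to 4 such drives, the absent ones read None. The point is its centre, half-way up.
- key_bow (a point): Centre of the key's flat black bow, 38 (own x) x 10 (own y) x 32 (own z) mm, its grip. The key stands upright, tip down, in a slotted wooden block 60 x 44 x 32 mm. Below the bow: a collar 24 x 10 x 8 mm, its underside 24 mm under this point (it rests on the block, or on the switch when fully in), then the blade, 14 (x) x 5 (y) mm, 28 mm long, the last 6 mm narrowed to 10 x 3. 0.035 kg.
- key_tip (a point): Tip of the key's blade, 52 mm below the centre of the bow.
- switch_slot (a point): Centre of the key slot's mouth, on top of the steel cylinder (38 mm diameter) of the key switch, a grey box 90 x 90 x 46 mm; the mouth is 52 mm above the table. The slot is 17 (own x) x 8 (own y) mm and 34 mm deep, vertical, and turns with the cylinder. The key goes in either way round.
- switch (a joint): Angle of the key cylinder, rad: 0 = off at the start, grows clockwise seen from above, stop at 1.35 (on). About 0.05 N m of friction; it stays where it is left.
- adapter_center (a point): Bystander: black power brick, 110 x 56 x 32 mm, centre.
- mug_center (a point): Bystander: white mug, 80 mm diameter, 95 mm tall, centre.
- screwdriver_center (a point): Bystander: screwdriver, 190 mm long, 26 mm thick, lying along its own x, centre.
- mouse_center (a point): Bystander: black mouse, 105 x 60 x 26 mm, centre.
- fan_center (a point): Bystander: square cooling fan, 80 x 80 x 25 mm, lying flat, centre.
- tape_center (a point): Bystander: roll of clear tape, 90 mm diameter, 22 mm tall, lying flat, centre.
Not all that is in view belongs to the job. Of the things that look like the part that bears key_bow, take the one that is nearest to the robot's base at the start.

How it is judged:
On the way, in this order (a step that is already met when the one before it is completed fails the run):
1. the tin stands in the drawer, the drawer is home, and every drive lies on the deck against the ledge (x of drive1_center in the frame of deck between 0.042 and 0.052 m and y of drive1_center in the frame of deck between -0.162 and 0.162 m and z of drive1_center in the frame of deck between 0.008 and 0.0145 m and angle between the z axis of each of drive1_center, drive2_center, drive3_center, drive4_center and the z axis of deck, either way round below 0.1 rad and angle between the x axis of each of drive1_center, drive2_center, drive3_center, drive4_center and the x axis of deck, either way round below 0.17 rad and x of drive2_center in the frame of deck between 0.042 and 0.052 m and y of drive2_center in the frame of deck between -0.162 and 0.162 m and z of drive2_center in the frame of deck between 0.008 and 0.0145 m and x of drive3_center in the frame of deck between 0.042 and 0.052 m and y of drive3_center in the frame of deck between -0.162 and 0.162 m and z of drive3_center in the frame of deck between 0.008 and 0.0145 m and x of drive4_center in the frame of deck between 0.042 and 0.052 m and y of drive4_center in the frame of deck between -0.162 and 0.162 m and z of drive4_center in the frame of deck between 0.008 and 0.0145 m and x of tin_center in the frame of drawer_floor between -0.07 and 0.07 m and y of tin_center in the frame of drawer_floor between -0.07 and 0.07 m and z of tin_center in the frame of drawer_floor between 0 and 0.022 m and angle between tin_center's own z axis and vertical below 0.3 rad and value of joint drawer below 0.004 m), for 0.2 s.
2. the key is fully in the switch and turned to its stop (z of key_tip in the frame of switch_slot below -0.02 m and horizontal distance between key_tip and switch_slot below 0.006 m and value of joint switch above 1.15 rad), for 0.2 s.
At the end, for the whole second after the job is handed in: Every drive lies still and flat on the deck, lengthwise up the slope within 10 degrees, its lower end within about 5 mm of the ledge, its whole width on the deck; the tin stands in the drawer, which is under 4 mm open; the key is over 20 mm into the switch, turned past 1.15 rad (all of step 1 and all of step 2 and linear speed of each of drive1, drive2, drive3, drive4 below 0.02 m/s); the robot touches nothing.
It fails at once if a bystander is pushed more than 4 cm from its place (distance of any of adapter_center, mug_center, screwdriver_center, mouse_center, fan_center, tape_center from where it was at the start of the episode above 0.04 m).
It fails at once if a drive is dropped from above the rack ((linear speed of drive1 above 0.9 m/s and height (world z) of drive1_center above 0.15 m and contact force between the fingers and drive1 below 0.2 N) or (linear speed of drive2 above 0.9 m/s and height (world z) of drive2_center above 0.15 m and contact force between the fingers and drive2 below 0.2 N) or (linear speed of drive3 above 0.9 m/s and height (world z) of drive3_center above 0.15 m and contact force between the fingers and drive3 below 0.2 N) or (linear speed of drive4 above 0.9 m/s and height (world z) of drive4_center above 0.15 m and contact force between the fingers and drive4 below 0.2 N)).
Of drive1, drive2, drive3, drive4 only 2 to 4 are there at a start; the rules pass over those that are not, and their reading is None.
At some moment in a run one of drive1, drive2, drive3, drive4, tin may be knocked a few centimetres aside while the robot is not near it.
It also fails if it takes over 210 s, if anything falls off the work surface, if the arm or the gripper's body presses on something with over 40 N, if the wrist force passes 120 N, or if a joint passes its speed limit or range.

### The arm

A 6-joint arm with a two-finger parallel gripper is mounted at the origin on the work surface. World frame = base frame: x ahead of the robot, y to its left, z up, the work surface at z = 0. Lengths are in m, angles in rad, forces in N, time in s.
With the tool pointing down it reaches from about 0.3 to 0.85 m from the base axis. Payload 5.4 kg.
Tool frame: the origin (TCP) lies midway between the tips of the shut fingers; the grasp point (between the pads) lies 19 mm behind it; z points along the fingers, y is the direction in which the jaws open and shut (so a half turn about z gives the same grasp; the last joint's range is limited). The gripper opens to 85 mm and grips with 20 to 120 N. Pads are 22 mm wide; open, the fingers measure 114 mm over their backs; the gripper's body (76 mm by 85 mm) begins 54 mm behind the grasp point. The pads swing forward as they close: fully open they stand 13 mm farther back than shut.
Start: joints at [-1.416, 0.158, 1.597, -0, 1.386, -0.21], TCP at [0.205, -0.537, 0.231] pointing down, gripper open.
Joint ranges: [-2.91, 2.91], [-0.94, 2.29], [0.18, 2.7], [-1.29, 4.43], [0.17, 2.64], [-3, 3]. Speed limits (rad/s): [2.57, 2.57, 3.14, 3.14, 3.14, 3.14].

### API

Orientations are given as a unit quaternion [x, y, z, w].
In Python, from plant import r, vision gives the robot as it stands.
- The arm moves only by the shell command python3 -m pendant 'ROWS' [FORCE]. ROWS is JSON, a list of rows, each a list of 7 numbers: the finger opening in cm, from 0 to 8.54, then the shift along the world's x, y, z in cm, then the turn, a rotation vector about the world's x, y, z in rad. A call has exactly 10 rows; each row is the pose to reach, as a shift and turn from the pose commanded when the call began; what a row does not reach only later rows make up. A row lasts 1/12 s, in which the tool goes at most 41.7 mm and 7.16 degrees, less where a joint would pass 70% of its speed; a pose out of reach is approached as far as the arm can. A call with a gripper value outside its range is refused whole. The fingers move at their own pace and stop on an object; FORCE is the grip in N (left out, the last holds). Time passes only in rows, so rows that repeat a pose let the fingers close, or fill a call up. It gives the time, the measured TCP pose, the force and the opening at its end, in the units of the state.
- r.sense(): the state, without advancing time (a new reading comes with each control period).
- vision.read_camera(name): name is "side" or "top"; returns a dict with "img" (400x640x3 uint8, red, green, blue), "z_map" (400x640 float32, m along the optical axis (not along the pixel's ray), 0 where there is no reading), "mtx" (3x3 intrinsics, pixels), "eye" and "rotation" of the camera in the world. Camera axes: x right, y down, z forward; pixel columns grow to the right and rows downward; lengths in m; the calibration is good to about 2 mm. A picture is of the moment at which its call begins.
- r.sign_off(): hands the job in, once; it reports no verdict.
The state is a dict: "time_s": time; "joint_pos": joint angles; "joint_velocities": joint speeds; "joint_efforts": joint torques, N m; "ee_pos": TCP position; "eef_rot": TCP orientation; "force": force on the tool from outside, world axes, zero at the start; "wrist_torque": the same for the moment, N m; "gripper_width": finger opening in m.
Only numpy, scipy, OpenCV 4.12 (cv2) and the standard library are available. Lean on these libraries where they do the work, as an engineer would, in place of code of your own. Each camera call takes 0.05 s, during which the arm holds its last target.

## Working session

There is one attempt and no reset: what is moved stays moved. The work goes in short steps, Python scripts to look and compute and a shell command to move; the robot and the scene stay as the last step left them, time stands still between calls to the robot, and variables do not carry over. Pictures are saved under pics/ and viewed, and the job is handed in when it is done.

```bash
ls; mkdir -p pics
python3 - <<'E'
from plant import r, vision
import cv2,numpy as np
s=r.sense();print(s)
for n in("side","top"):
    c=vision.read_camera(n);cv2.imwrite(f"pics/{n}0.png",c["img"][:,:,::-1]);np.savez(f"/tmp/{n}0.npz",**c)
    print(n,c["mtx"],c["eye"],c["rotation"])
E
```

```text
pics
{'time_s': 0.0, 'joint_pos': array([-1.41611454e+00,  1.59064276e-01,  1.59825339e+00,  8.59026821e-06,
        1.38619791e+00, -2.10102644e-01]), 'joint_velocities': array([-1.14813017e-03,  1.02478413e-03,  7.05490213e-04, -5.38031815e-06,
        6.83407295e-04, -1.39678914e-03]), 'joint_efforts': array([-2.16740780e-03, -3.96007240e+01, -3.31426620e+01, -4.70028208e-04,
        8.39384476e-03,  3.13300302e-05]), 'ee_pos': array([ 0.20501552, -0.536558  ,  0.23029775]), 'eef_rot': array([ 9.83412290e-01,  1.81381764e-01,  3.08589673e-05, -9.60978641e-04]), 'force': array([ 0.53372983, -0.68465251, -0.32376898]), 'wrist_torque': array([-0.05404357, -0.03044962, -0.04967138]), 'gripper_width': 0.08539231470087867}
side [[379.23393545   0.         315.86572873]
 [  0.         379.23393545 203.96466441]
 [  0.           0.           1.        ]] [-0.07502296 -0.8223676   0.67254648] [ 0.83184064 -0.2620097   0.14577876 -0.46705527]
top [[508.85994422   0.         314.94295328]
 [  0.         508.85994422 198.68136986]
 [  0.           0.           1.        ]] [ 0.16566448 -0.00500259  1.76342306] [ 0.71136459 -0.69592335  0.07329737 -0.06541103]
```

View pics/top0.png

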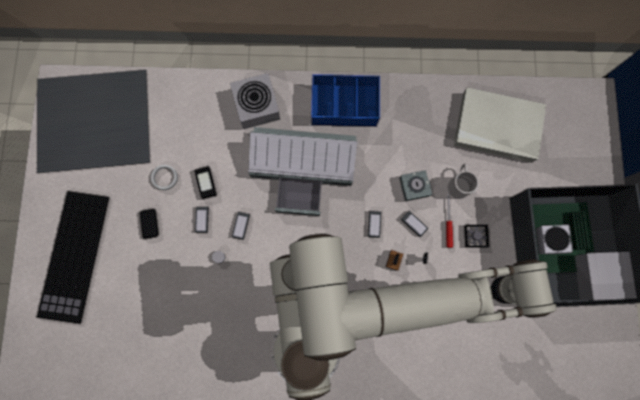

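View pics/side0.png

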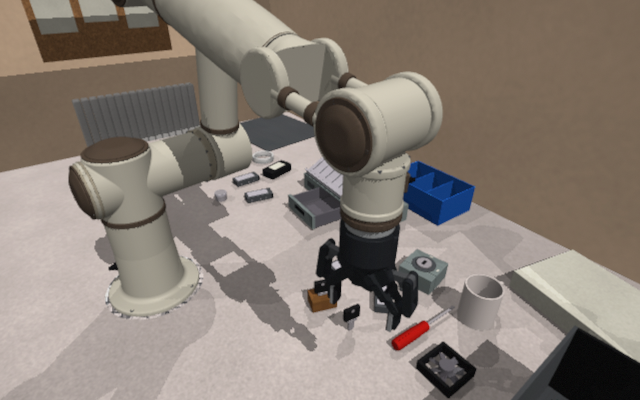

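The top view shows the rack at (300,155), its drawer at (298,195), and four drives near (202,219), (240,225), (374,223) and (414,222). The tin is at (218,257), the switch at (415,186), and key candidates are at (396,259) and (420,258). The side view shows the block at (322,298) and a loose dark item at (351,312). Next I'll crop closer and measure.

```bash
cat > h.py <<'E'
import numpy as np,cv2
from scipy.spatial.transform import Rotation as R
def load(n): return dict(np.load(n))
def Rc(c):
    q=np.asarray(c["rotation"]); return R.from_quat(q).as_matrix() if q.size==4 else q
def pts(c):
    z=c["z_map"];K=c["mtx"];v,u=np.mgrid[0:z.shape[0],0:z.shape[1]]
    p=np.stack([(u-K[0,2])/K[0,0]*z,(v-K[1,2])/K[1,1]*z,z],-1)
    w=p@Rc(c).T+c["eye"]; w[z==0]=np.nan; return w
def ray(c,u,v,h):
    K=c["mtx"];d=Rc(c)@np.array([(u-K[0,2])/K[0,0],(v-K[1,2])/K[1,1],1]);e=c["eye"]
    return e+d*(h-e[2])/d[2]
def proj(c,P):
    p=(np.asarray(P)-c["eye"])@Rc(c);K=c["mtx"];return np.stack([K[0,0]*p[...,0]/p[...,2]+K[0,2],K[1,1]*p[...,1]/p[...,2]+K[1,2]],-1)
def snap(tag,names=("top","side")):
    from plant import vision
    o={}
    for n in names:
        c=vision.read_camera(n);np.savez(f"/tmp/{n}{tag}.npz",**c);o[n]=c
    return o
def crop(c,u0,v0,u1,v1,s,fn):
    im=c["img"][v0:v1,u0:u1,::-1];cv2.imwrite(fn,cv2.resize(im,None,fx=s,fy=s,interpolation=cv2.INTER_CUBIC))
E
python3 - <<'E'
from h import *
t=load('/tmp/top0.npz');s=load('/tmp/side0.npz')
crop(t,130,120,330,270,4,'pics/tL.png');crop(t,340,150,500,280,5,'pics/tR.png')
crop(s,290,240,450,360,5,'pics/sK.png')
w=pts(t)
for n,(u,v) in dict(d1=(202,219),d2=(240,225),d3=(374,223),d4=(414,222),tin=(218,255),sw=(417,184),tab=(180,240)).items():
    print(n,w[v,u].round(4))
E
```

```text
d1 [0.4321 0.3677 0.0207]
d2 [0.4143 0.2358 0.0197]
d3 [ 0.4315 -0.2272  0.0215]
d4 [ 0.4372 -0.3648  0.0278]
tin [0.3091 0.3048 0.0242]
sw [ 0.5653 -0.3714  0.0572]
tab [0.36   0.4432 0.0007]
```

View pics/tL.png

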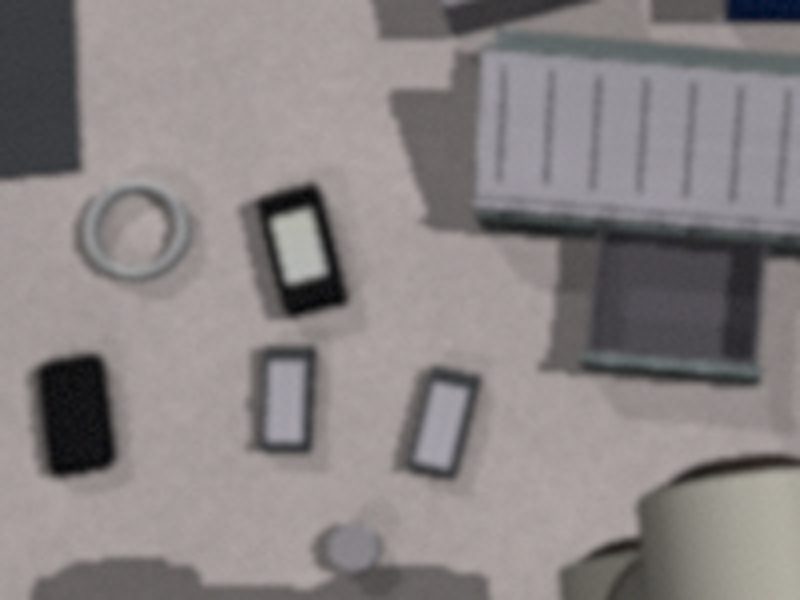

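View pics/tR.png

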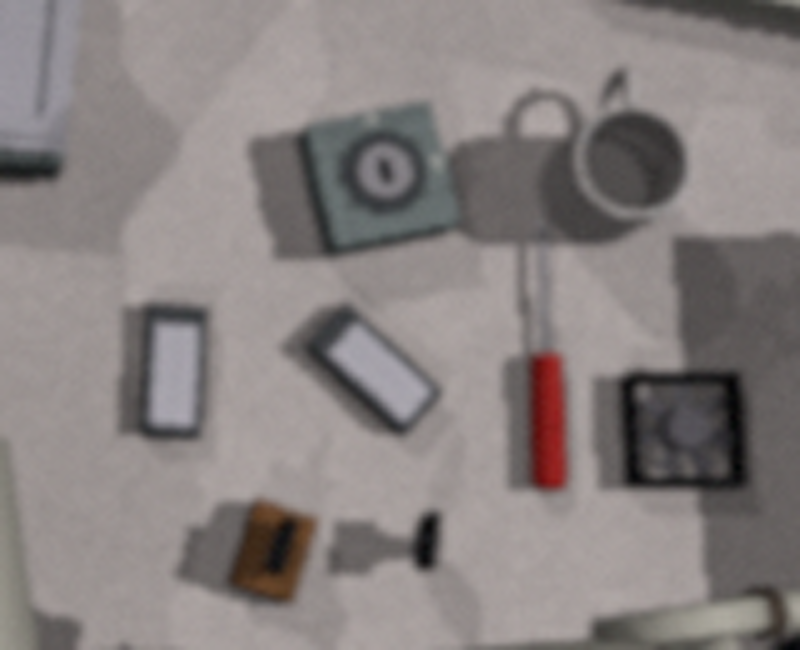

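View pics/sK.png

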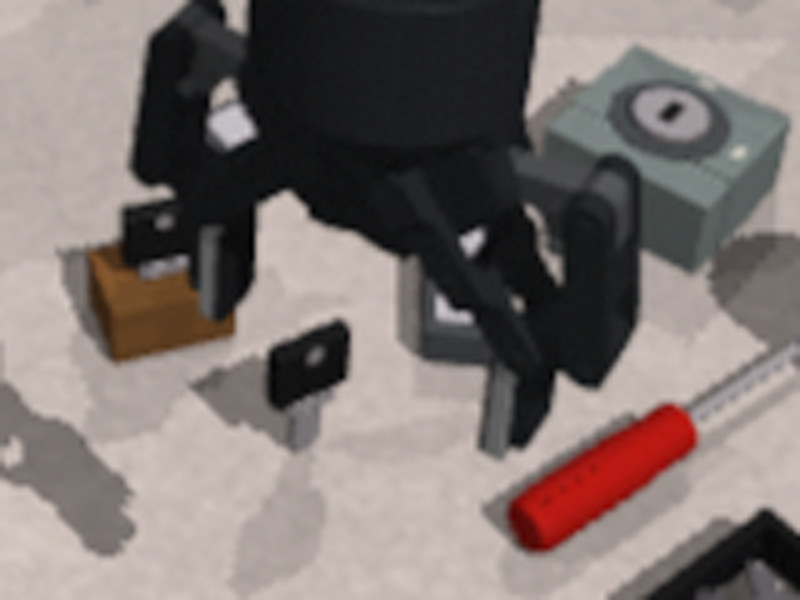

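The crops show the key in the wooden block at (396,259), with its bow at about side (322,287). A second bare key stands at top (426,258), side (351,312), and is farther from the base. The block one fits the description. Next I'll measure everything.

```bash
cat > meas.py <<'E'
from h import *
from scipy import ndimage as nd
import sys
def drives(c,lo=0.012,hi=0.04):
    w=pts(c);z=nd.median_filter(np.nan_to_num(w[...,2]),3)
    m=(z>lo)&(z<hi)
    x,y=w[...,0],w[...,1]
    m&=(x>.2)&(x<.55)&(abs(y)<.65)
    l,n=nd.label(m)
    for i in range(1,n+1):
        k=l==i
        if not 60<k.sum()<900: continue
        zz=np.median(w[k][:,2]);
        u=np.argwhere(k)[:,::-1].astype(float)
        P=np.array([ray(c,a,b,zz)[:2] for a,b in u]);
        # half pixel erosion is symmetric
        (cx,cy),(a,b),ang=cv2.minAreaRect((P*1000).astype(np.float32))
        C=np.cov(P.T);e,V=np.linalg.eigh(C);th=np.degrees(np.arctan2(V[1,1],V[0,1]))
        print(u.mean(0).round(1),'cen',P.mean(0).round(4),'rect',round(cx,1),round(cy,1),round(a),round(b),'z',zz.round(4),'axis deg',th.round(1),'sd mm',(np.sqrt(e)*1000).round(1))
if __name__=='__main__': drives(load(sys.argv[1]))
E
python3 meas.py /tmp/top0.npz
python3 - <<'E'
from h import *
t=load('/tmp/top0.npz');w=pts(t)
tab=w[235:245,170:190].reshape(-1,3);print('table z',np.nanmean(tab[:,2]),np.nanstd(tab[:,2]))
# deck plane
reg=w[142:170,256:348].reshape(-1,3);reg=reg[~np.isnan(reg[:,0])]
A=np.c_[reg[:,:2],np.ones(len(reg))]
for _ in range(3):
    k,*_=np.linalg.lstsq(A,reg[:,2],rcond=None);e=reg[:,2]-A@k;g=abs(e)<3*e.std();A=A[g];reg=reg[g]
print('plane',k,e.std(),len(reg),'tilt',np.degrees(np.arctan(np.hypot(k[0],k[1]))),'updir deg',np.degrees(np.arctan2(k[1],k[0])))
for v in range(130,220,3): print(v,w[v,300].round(3))
E
```

```text
[206.3 191.1] cen [0.5286 0.3568] rect 527.9 357.8 47 62 z 0.0317 axis deg 83.4 sd mm [12.3 17.2]
[295.9 202.2] cen [0.5001 0.0454] rect 492.1 42.8 95 42 z 0.013 axis deg 55.9 sd mm [ 8.8 24.5]
[200.8 218.8] cen [0.4327 0.3716] rect 432.1 371.0 92 41 z 0.0219 axis deg -178.2 sd mm [12.3 26.7]
[148.1 223.2] cen [0.4129 0.5506] rect 413.1 549.9 104 60 z 0.0249 axis deg -168.0 sd mm [16.7 29.3]
[373.9 223.3] cen [ 0.4303 -0.2266] rect 431.2 -227.0 42 91 z 0.0228 axis deg 177.1 sd mm [12.3 26.2]
[240.  224.9] cen [0.4145 0.2355] rect 414.6 235.4 44 93 z 0.0223 axis deg 168.4 sd mm [12.6 26.8]
[414.1 223.3] cen [ 0.4337 -0.3664] rect 434.1 -366.0 92 44 z 0.0216 axis deg 47.7 sd mm [12.8 26.6]
[448.7 233.3] cen [ 0.4012 -0.4852] rect 402.5 -484.6 24 98 z 0.0229 axis deg -179.2 sd mm [ 7.1 27. ]
[476.2 235.1] cen [ 0.3972 -0.5807] rect 397.7 -580.7 76 83 z 0.0219 axis deg 109.9 sd mm [23.2 25.1]
[393.4 259.9] cen [ 0.3049 -0.2916] rect 305.8 -293.3 46 62 z 0.0322 axis deg 164.3 sd mm [14.3 18.8]
[217.4 256.3] cen [0.3043 0.3059] rect 303.7 305.6 37 38 z 0.0278 axis deg 95.2 sd mm [10.2 10.4
[... 200 characters left out ...]
011]
133 [0.739 0.037 0.056]
136 [0.707 0.035 0.12 ]
139 [0.693 0.034 0.131]
142 [0.686 0.034 0.12 ]
145 [0.677 0.034 0.115]
148 [0.669 0.034 0.109]
151 [0.659 0.034 0.107]
154 [0.652 0.034 0.096]
157 [0.642 0.034 0.091]
160 [0.633 0.033 0.086]
163 [0.623 0.033 0.084]
166 [0.614 0.033 0.078]
169 [0.608 0.033 0.062]
172 [0.594 0.033 0.074]
175 [0.585 0.032 0.069]
178 [0.589 0.033 0.008]
181 [0.577 0.033 0.013]
184 [0.566 0.033 0.012]
187 [0.554 0.032 0.018]
190 [0.544 0.032 0.014]
193 [0.535 0.032 0.006]
196 [0.524 0.032 0.007]
199 [0.511 0.031 0.016]
202 [0.503 0.031 0.006]
205 [0.491 0.031 0.013]
208 [0.474 0.03  0.048]
211 [0.463 0.03  0.049]
214 [0.458 0.03  0.019]
217 [0.449 0.03  0.008]
```

Run:
```python
from h import *
t=load('/tmp/top0.npz');s=load('/tmp/side0.npz')
crop(t,240,120,370,220,6,'pics/rack.png');crop(s,270,140,350,230,8,'pics/sr.png')
w=pts(t);z=np.nan_to_num(w[...,2])
from scipy import ndimage as nd
m=(z>.045)&(w[...,0]>.56)&(w[...,0]<.75)&(abs(w[...,1]-.03)<.22)
l,n=nd.label(m);k=l==np.argmax(np.bincount(l.ravel())[1:])+1
P=w[k][:,:2]; print(cv2.minAreaRect((P*1000).astype(np.float32)),cv2.boxPoints(cv2.minAreaRect((P*1000).astype(np.float32))))
```

```text
((662.37109375, 27.731643676757812), (360.5088806152344, 174.14759826660156), 86.38270568847656) [[ 564.0982  -146.67004]
 [ 737.89886 -157.65732]
 [ 760.644    202.13333]
 [ 586.8433   213.1206 ]]
```

View pics/rack.png

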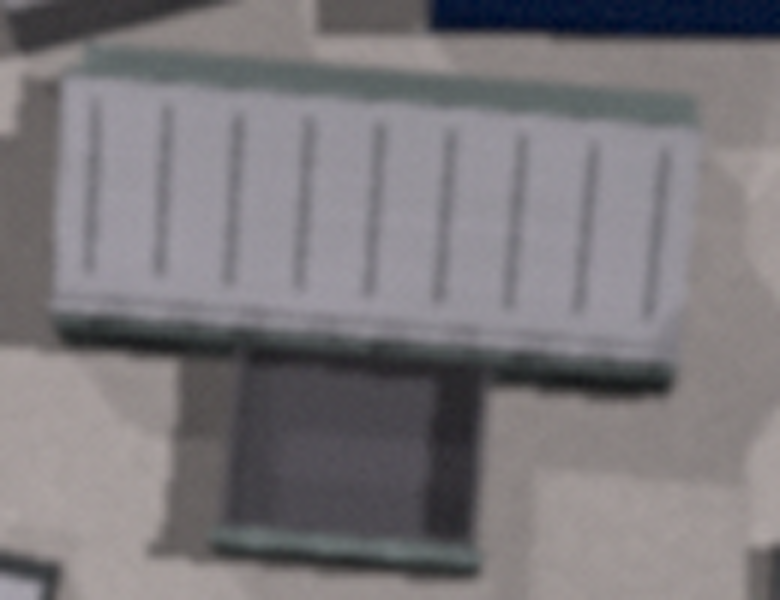

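View pics/sr.png

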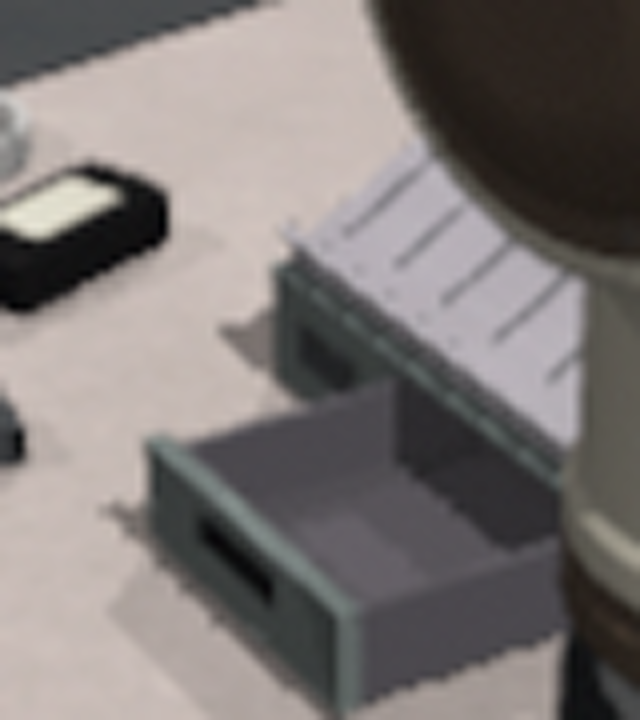

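Run:
```python
from h import *
t=load('/tmp/top0.npz')
def c(x,y,h): return ray(t,240+(x+.5)/6-.5,120+(y+.5)/6-.5,h)
TL,TR=c(63,78,.1295),c(698,125,.1295)
IL,IR=c(55,300,.0764),c(683,350,.0764)
OL,OR=c(53,313,.0734),c(675,365,.0734)
for n,p in dict(TL=TL,TR=TR,IL=IL,IR=IR,OL=OL,OR=OR).items(): print(n,p.round(4))
for a,b in((TL,TR),(IL,IR),(OL,OR)):
    d=a-b;print('len',np.linalg.norm(d),'yaw',np.degrees(np.arctan2(-d[0],d[1])),'mid',((a+b)/2).round(4))
# drawer front top face z=.0535 outer edge
FL,FR=c(215,550,.0535),c(478,572,.0535); d=FL-FR;print('front',FL,FR,np.linalg.norm(d),np.degrees(np.arctan2(-d[0],d[1])),(FL+FR)/2)
# switch & key
w=pts(t)
def c5(x,y,h): return ray(t,340+(x+.5)/5-.5,150+(y+.5)/5-.5,h)
print('slot',c5(385,171,.052),'ring',c5(384,172,.052))
print('key top',c5(281,543,.072),'block cen',c5(273,550,.032))
print('key ends',c5(290,515,.072),c5(272,572,.072))
```

```text
TL [0.7121 0.2023 0.1295]
TR [ 0.6935 -0.1532  0.1295]
IL [0.5977 0.2076 0.0764]
IR [ 0.5769 -0.1502  0.0764]
OL [0.5908 0.2087 0.0734]
OR [ 0.5688 -0.1459  0.0734]
len 0.3560171859458326 yaw -2.9914464321948295 mid [0.7028 0.0245 0.1295]
len 0.3583382734870048 yaw -3.314463837379716 mid [0.5873 0.0287 0.0764]
len 0.3553366750527906 yaw -3.5469252132797364 mid [0.5798 0.0314 0.0734]
front [0.45945463 0.11308776 0.0535    ] [ 0.45021332 -0.03644611  0.0535    ] 0.14981915526341552 -3.5364276752608363 [0.45483397 0.03832082 0.0535    ]
slot [ 0.56718047 -0.37110754  0.052     ] ring [ 0.56645414 -0.37040099  0.052     ]
key top [ 0.30740382 -0.29294456  0.072     ] block cen [ 0.3058984  -0.29426076  0.032     ]
key ends [ 0.32610438 -0.29913751  0.072     ] [ 0.28812617 -0.28677227  0.072     ]
```

```bash
cat > plan.py <<'E'
import sys
from h import *
from plant import r
# x y z(m) yaw_y(deg) [tilt deg]; prints shift cm, rotvec
x,y,z,a=map(float,sys.argv[1:5]);tilt=float(sys.argv[5]) if len(sys.argv)>5 else 0
def target(a,tilt,deckyaw=-3.35):
    a=np.radians(a);Y=np.array([np.cos(a),np.sin(a),0]);Z=np.array([0,0,-1.]);X=np.cross(Y,Z)
    b=np.radians(deckyaw);ax=np.array([-np.sin(b),np.cos(b),0])
    return R.from_rotvec(-np.radians(tilt)*ax)*R.from_matrix(np.c_[X,Y,Z])
s=r.sense();q=R.from_quat(s["eef_rot"])
dv=(target(a,tilt)*q.inv()).as_rotvec()
print('t',round(s["time_s"],2),'now',s["ee_pos"].round(4),'yaw_y',np.degrees(np.arctan2(*q.as_matrix()[[1,0],1])).round(1),'tilt',np.degrees(np.arccos(-q.as_matrix()[2,2])).round(1),'w',round(s["gripper_width"],4),'F',np.asarray(s["force"]).round(1))
print('shift cm',((np.array([x,y,z])-s["ee_pos"])*100).round(2),'turn',dv.round(3),'q',s["joint_pos"].round(2))
E
python3 plan.py .45 0 .22 -93.35
python3 plan.py .304 .3057 .16 -93.35
```

```text
t 0.1 now [ 0.205  -0.5366  0.2304] yaw_y -69.1 tilt 0.1 w 0.0853 F [-0.2  0.1 -0.6]
shift cm [24.5  53.66 -1.04] turn [-0.002  0.    -0.423] q [-1.42  0.16  1.6  -0.    1.39 -0.21]
t 0.1 now [ 0.205  -0.5366  0.2304] yaw_y -69.1 tilt 0.1 w 0.0853 F [-0.2  0.1 -0.6]
shift cm [ 9.9  84.23 -7.04] turn [-0.002  0.    -0.423] q [-1.42  0.16  1.6  -0.    1.39 -0.21]
```

```bash
python3 -m pendant '[[8.5,4,9,0,0,0,-0.07],[8.5,8,18,0,0,0,-0.15],[8.5,12,26,0,0,0,-0.22],[8.5,16,35,0,0,0,-0.3],[8.5,20,44,0,0,0,-0.37],[8.5,24.5,53.7,0,0,0,-0.423],[8.5,24.5,53.7,0,0,0,-0.423],[8.5,24.5,53.7,0,0,0,-0.423],[8.5,24.5,53.7,0,0,0,-0.423],[8.5,24.5,53.7,0,0,0,-0.423]]' 60
python3 plan.py .304 .3057 .10 -93.35
```

```text
time_s: 0.93
ee_pos: [0.3781, -0.156, 0.2311]
eef_rot: [1.0, -0.029, 0.0, -0.0]
force: [0.7, -0.1, 0.2]
gripper_width: 0.0855
t 0.93 now [ 0.3781 -0.156   0.2311] yaw_y -93.4 tilt 0.0 w 0.0855 F [ 0.7 -0.1  0.2]
shift cm [ -7.41  46.17 -13.11] turn [-0.  0.  0.] q [-0.69 -0.3   2.03  0.    1.41  0.94]
```

```bash
python3 -m pendant '[[8.5,0,4,0,0,0,0],[8.5,0,8,0,0,0,0],[8.5,0,12,0,0,0,0],[8.5,0,16,0,0,0,0],[8.5,0,20,0,0,0,0],[8.5,0,24,0,0,0,0],[8.5,-2,28,-2,0,0,0],[8.5,-3,32,-4,0,0,0],[8.5,-4.5,36,-6,0,0,0],[8.5,-5.5,40,-8,0,0,0]]'
python3 plan.py .304 .3057 .05 -93.35
```

```text
time_s: 1.77
ee_pos: [0.3266, 0.2254, 0.1596]
eef_rot: [1.0, -0.029, 0.0, -0.0]
force: [0.9, 0.0, 0.5]
gripper_width: 0.0849
t 1.77 now [0.3266 0.2254 0.1596] yaw_y -93.3 tilt 0.0 w 0.0849 F [0.9 0.  0.5]
shift cm [ -2.26   8.03 -10.96] turn [-0.     0.001 -0.   ] q [ 0.3  -0.26  2.15 -0.    1.26  1.93]
```

```bash
python3 -m pendant '[[8.5,-0.5,3,-1,0,0,0],[8.5,-1,5,-3,0,0,0],[8.5,-2,6,-5,0,0,0],[8.5,-2,6,-5,0,0,0],[8.5,-2,6,-5,0,0,0],[8.5,-2,6,-5,0,0,0],[8.5,-2,6,-5,0,0,0],[8.5,-2,6,-5,0,0,0],[8.5,-2,6,-5,0,0,0],[8.5,-2,6,-5,0,0,0]]'
python3 plan.py .304 .3057 .05 -93.35
python3 - <<'E'
from h import *
o=snap('1')
crop(o['side'],160,130,320,250,5,'pics/s1.png')
crop(o['top'],140,160,300,280,5,'pics/t1.png')
E
```

```text
time_s: 2.6
ee_pos: [0.3087, 0.2836, 0.1111]
eef_rot: [1.0, -0.03, 0.001, -0.0]
force: [-0.3, -1.2, -0.8]
gripper_width: 0.085
t 2.6 now [0.3087 0.2836 0.1111] yaw_y -93.4 tilt 0.1 w 0.085 F [-0.3 -1.2 -0.8]
shift cm [-0.47  2.21 -6.11] turn [-0.001  0.001  0.001] q [ 0.45 -0.12  2.14 -0.    1.13  2.08]
```

View pics/s1.png

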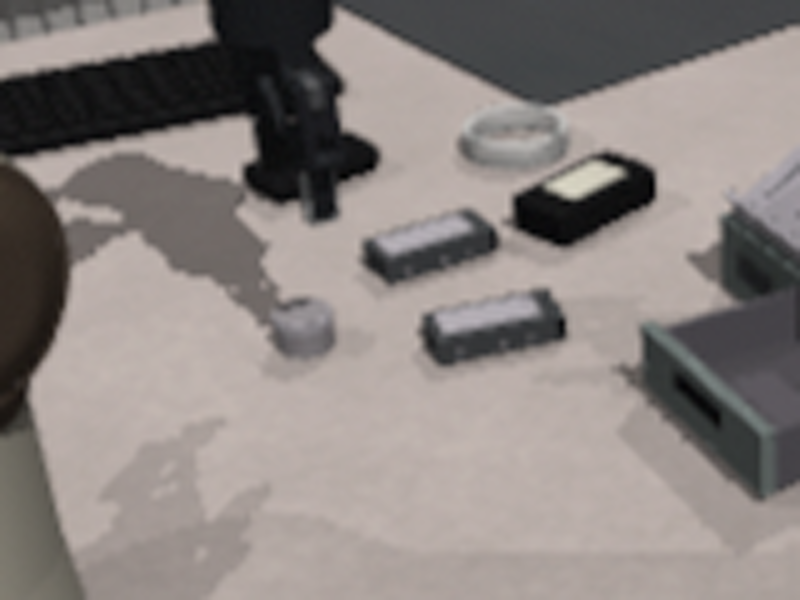

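View pics/t1.png

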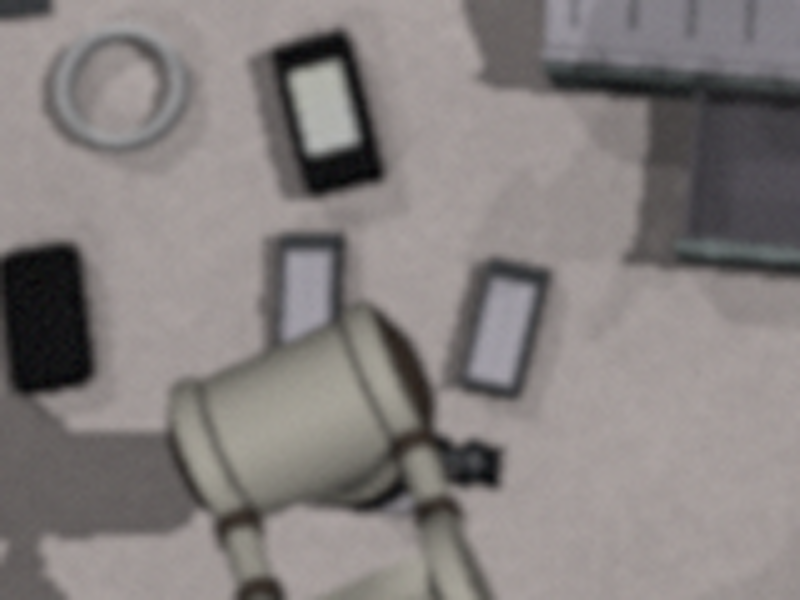

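The side crop shows the tin at (303,327), unmoved, with the gripper above and beyond it. The top view of the tin is hidden by the arm. I'll check it with a side ray.

```bash
python3 - <<'E'
from h import *
s=load('/tmp/side1.npz')
print(ray(s,160+303/5,130+327/5,.014), proj(s,[.304,.3057,.014]), proj(s,[.3087,.2836,.111]))
E
python3 plan.py .304 .3057 .005 -93.35
```

```text
[0.30325947 0.29929432 0.014     ] [220.07095956 194.581882  ] [220.12506441 171.50409554]
t 2.7 now [0.3083 0.2837 0.1107] yaw_y -93.4 tilt 0.0 w 0.0853 F [-0.1  1.1  0.5]
shift cm [ -0.43   2.2  -10.57] turn [-0.     0.001  0.   ] q [ 0.45 -0.12  2.14  0.    1.13  2.08]
```

```bash
python3 -m pendant '[[8.5,-0.2,1.2,0,0,0,0],[8.5,-0.4,2,-2,0,0,0],[8.5,-0.4,2,-4,0,0,0],[8.5,-0.4,2,-6,0,0,0],[8.5,-0.4,2,-8,0,0,0],[8.5,-0.4,2,-9.5,0,0,0],[8.5,-0.4,2,-10.5,0,0,0],[8.5,-0.4,2,-10.5,0,0,0],[8.5,-0.4,2,-10.5,0,0,0],[8.5,-0.4,2,-10.5,0,0,0]]'
python3 -m pendant '[[3,0,0,0,0,0,0],[3,0,0,0,0,0,0],[3,0,0,0,0,0,0],[3,0,0,0,0,0,0],[3,0,0,0,0,0,0],[3,0,0,0,0,0,0],[3,0,0,0,0,0,0],[3,0,0,0,0,0,0],[3,0,0,0,0,0,0],[3,0,0,0,0,0,0]]' 40
python3 plan.py .505 .035 .12 -93.35
```

```text
time_s: 3.53
ee_pos: [0.3048, 0.3042, 0.0063]
eef_rot: [1.0, -0.029, 0.001, -0.0]
force: [-0.1, -0.7, 0.0]
gripper_width: 0.085
time_s: 4.37
ee_pos: [0.3044, 0.3041, 0.0061]
eef_rot: [1.0, -0.029, 0.0, -0.0]
force: [-1.3, -2.0, 6.7]
gripper_width: 0.0387
t 4.37 now [0.3044 0.3041 0.0061] yaw_y -93.3 tilt 0.0 w 0.0387 F [-1.3 -2.   6.7]
shift cm [ 20.06 -26.91  11.39] turn [-0.     0.001 -0.   ] q [ 0.5   0.12  2.15 -0.    0.87  2.13]
```

```bash
python3 -m pendant '[[3,0,0,2,0,0,0],[3,0,0,5,0,0,0],[3,0,0,8,0,0,0],[3,3,-4,10,0,0,0],[3,5,-7,11,0,0,0],[3,8,-10,11.4,0,0,0],[3,10,-13,11.4,0,0,0],[3,13,-16.5,11.4,0,0,0],[3,15,-20,11.4,0,0,0],[3,17.5,-23.5,11.4,0,0,0]]'
python3 plan.py .505 .035 .08 -93.35
```

```text
time_s: 5.2
ee_pos: [0.4755, 0.0726, 0.1195]
eef_rot: [1.0, -0.029, 0.0, -0.0]
force: [0.4, 1.4, -0.4]
gripper_width: 0.0382
t 5.2 now [0.4755 0.0726 0.1195] yaw_y -93.3 tilt 0.0 w 0.0382 F [ 0.4  1.4 -0.4]
shift cm [ 2.95 -3.76 -3.95] turn [-0.  0. -0.] q [-0.1   0.03  1.96  0.    1.14  1.53]
```

```bash
python3 -m pendant '[[3,2.5,-3.5,0,0,0,0],[3,2.5,-3.5,0,0,0,0],[3,2.5,-3.5,0,0,0,0],[3,2.5,-3.5,-2,0,0,0],[3,2.5,-3.5,-3,0,0,0],[3,2.5,-3.5,-3,0,0,0],[3,2.5,-3.5,-3,0,0,0],[3,2.5,-3.5,-3,0,0,0],[3,2.5,-3.5,-3,0,0,0],[3,2.5,-3.5,-3,0,0,0]]'
python3 plan.py .505 .035 .019 -93.35
python3 - <<'E'
from h import *
o=snap('2')
crop(o['side'],230,130,390,250,5,'pics/s2.png')
E
```

```text
time_s: 6.03
ee_pos: [0.5004, 0.0398, 0.0902]
eef_rot: [1.0, -0.029, 0.001, 0.0]
force: [0.7, 0.1, -0.5]
gripper_width: 0.039
t 6.03 now [0.5004 0.0398 0.0902] yaw_y -93.3 tilt 0.1 w 0.039 F [ 0.7  0.1 -0.5]
shift cm [ 0.46 -0.48 -7.12] turn [ 0.     0.001 -0.001] q [-0.16  0.13  1.93 -0.    1.08  1.47]
```

View pics/s2.png

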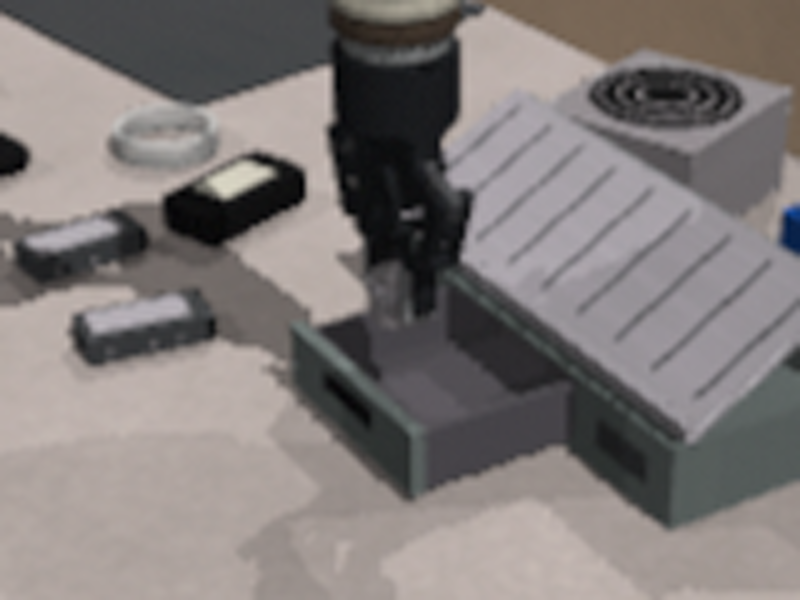

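The tin is held at crop (390,295) above the drawer opening, clear of the front panel and the rack. I'm lowering it.

```bash
python3 -m pendant '[[3,0.4,-0.4,-1.5,0,0,0],[3,0.4,-0.4,-3,0,0,0],[3,0.4,-0.4,-4.5,0,0,0],[3,0.4,-0.4,-5.5,0,0,0],[3,0.4,-0.4,-6.5,0,0,0],[3,0.4,-0.4,-7,0,0,0],[3,0.4,-0.4,-7.1,0,0,0],[3,0.4,-0.4,-7.1,0,0,0],[3,0.4,-0.4,-7.1,0,0,0],[3,0.4,-0.4,-7.1,0,0,0]]'
```

```text
time_s: 6.97
ee_pos: [0.5046, 0.0355, 0.0192]
eef_rot: [1.0, -0.029, 0.001, 0.0]
force: [0.7, 0.4, -0.8]
gripper_width: 0.0384
```

```bash
python3 -m pendant '[[4.5,0,0,0,0,0,0],[5.5,0,0,0,0,0,0],[6,0,0,0,0,0,0],[6.5,0,0,0,0,0,0],[6.5,0,0,1,0,0,0],[6.5,0,0,3,0,0,0],[6.5,0,0,5,0,0,0],[6.5,0,0,7,0,0,0],[6.5,0,0,9,0,0,0],[6.5,0,0,10,0,0,0]]'
```

```text
time_s: 7.8
ee_pos: [0.5055, 0.0354, 0.1218]
eef_rot: [1.0, -0.029, 0.002, 0.0]
force: [-0.0, 0.9, -0.3]
gripper_width: 0.0649
```

```bash
python3 -m pendant '[[0,0,0,1,0,0,0],[0,-2,0,1,0,0,0],[0,-5,0,1,0,0,0],[0,-8,0,1,0,0,0],[0,-10,0,1,0,0,0],[0,-10,0,1,0,0,0],[0,-10,0,1,0,0,0],[0,-10,0,1,0,0,0],[0,-10,0,1,0,0,0],[0,-10,0,1,0,0,0]]'
python3 plan.py .435 .039 .033 -93.35
python3 - <<'E'
from h import *
o=snap('3')
crop(o['side'],230,130,390,250,5,'pics/s3.png')
E
```

```text
time_s: 8.63
ee_pos: [0.4047, 0.0355, 0.1286]
eef_rot: [1.0, -0.029, 0.0, -0.0]
force: [0.0, 0.5, 0.9]
gripper_width: -0.0001
t 8.63 now [0.4047 0.0355 0.1286] yaw_y -93.3 tilt 0.0 w -0.0001 F [0.  0.5 0.9]
shift cm [ 3.03  0.35 -9.56] turn [-0.  0. -0.] q [-0.21 -0.19  2.15  0.    1.18  1.42]
```

View pics/s3.png

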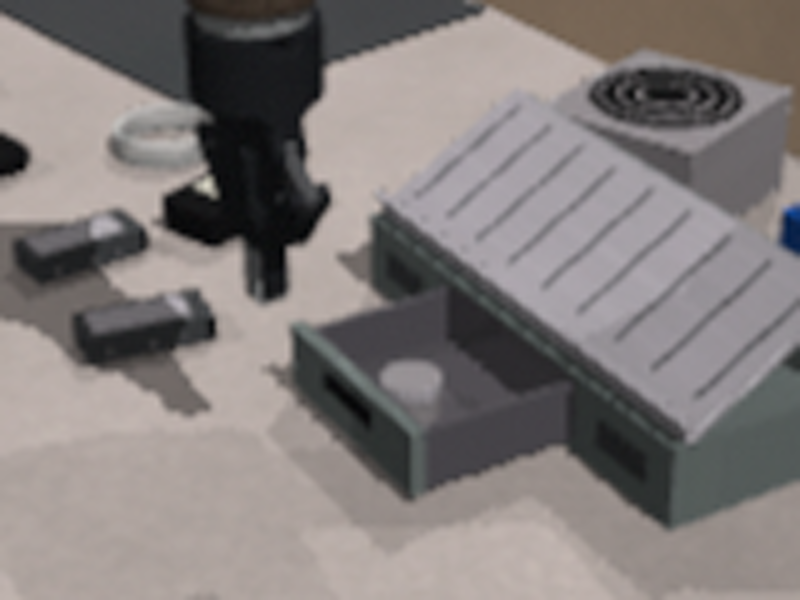

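The tin stands upright in the drawer at crop (410,385). Next I lower the closed fingers in front of the panel and push.

```bash
python3 -m pendant '[[0,0,0,-2,0,0,0],[0,0,0.3,-4,0,0,0],[0,0,0.3,-6,0,0,0],[0,0,0.3,-8,0,0,0],[0,0,0.3,-9.5,0,0,0],[0,0,0.3,-9.5,0,0,0],[0,0,0.3,-9.5,0,0,0],[0,1,0.3,-9.5,0,0,0],[0,2,0.2,-9.5,0,0,0],[0,3,0.1,-9.5,0,0,0]]'
python3 -m pendant '[[0,1,0,0,0,0,0],[0,2,-0.1,0,0,0,0],[0,3,-0.1,0,0,0,0],[0,4,-0.2,0,0,0,0],[0,5,-0.3,0,0,0,0],[0,6,-0.3,0,0,0,0],[0,7,-0.4,0,0,0,0],[0,8,-0.4,0,0,0,0],[0,9,-0.5,0,0,0,0],[0,10,-0.6,0,0,0,0]]'
```

```text
time_s: 9.57
ee_pos: [0.4357, 0.0364, 0.035]
eef_rot: [1.0, -0.029, 0.001, 0.0]
force: [0.0, 0.2, 0.4]
gripper_width: -0.0
time_s: 10.4
ee_pos: [0.5348, 0.0309, 0.0347]
eef_rot: [1.0, -0.029, 0.0, -0.0]
force: [-2.1, 2.0, 1.4]
gripper_width: -0.0001
```

```bash
python3 -m pendant '[[0,0.4,0,0,0,0,0],[0,0.8,-0.1,0,0,0,0],[0,1.2,-0.1,0,0,0,0],[0,1.6,-0.1,0,0,0,0],[0,2,-0.1,0,0,0,0],[0,2,-0.1,0,0,0,0],[0,2,-0.1,0,0,0,0],[0,2,-0.1,0,0,0,0],[0,2,-0.1,0,0,0,0],[0,2,-0.1,0,0,0,0]]'
python3 - <<'E'
from h import *
o=snap('4')
crop(o['side'],230,130,390,250,5,'pics/s4.png')
E
```

```text
time_s: 11.23
ee_pos: [0.5538, 0.0296, 0.0334]
eef_rot: [1.0, -0.029, 0.0, -0.0]
force: [-0.0, -0.2, 0.7]
gripper_width: 0.0002
```

View pics/s4.png

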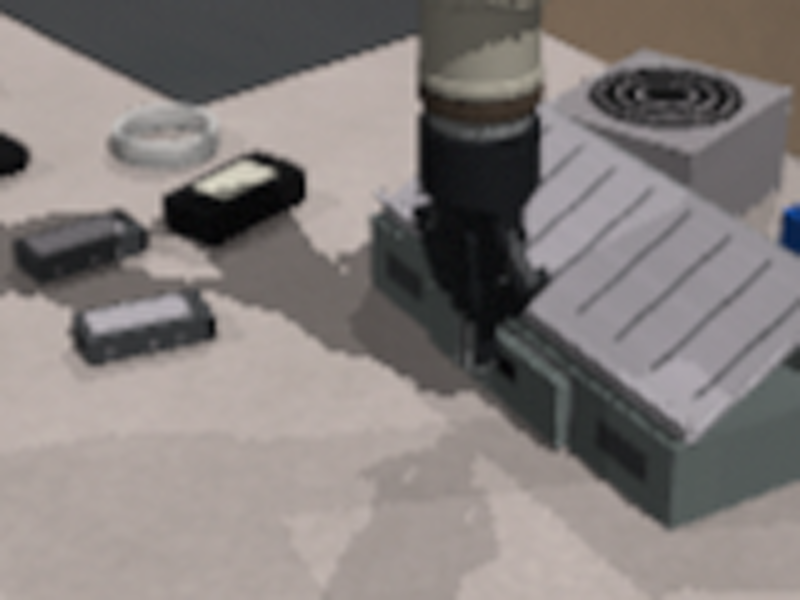

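The drawer panel at crop (530,380) still stands about 1 cm proud, so I keep pushing, slowly.

```bash
python3 -m pendant '[[0,0.2,0,0,0,0,0],[0,0.4,0,0,0,0,0],[0,0.6,0,0,0,0,0],[0,0.8,0,0,0,0,0],[0,0.8,0,0,0,0,0],[0,0.8,0,0,0,0,0],[0,0.8,0,0,0,0,0],[0,0.8,0,0,0,0,0],[0,0.8,0,0,0,0,0],[0,0.8,0,0,0,0,0]]'
```

```text
time_s: 12.17
ee_pos: [0.562, 0.0297, 0.0335]
eef_rot: [1.0, -0.029, 0.0, -0.0]
force: [0.2, 0.2, -0.9]
gripper_width: -0.0
```

```bash
python3 -m pendant '[[0,0.15,0,0,0,0,0],[0,0.3,0,0,0,0,0],[0,0.45,0,0,0,0,0],[0,0.6,0,0,0,0,0],[0,0.6,0,0,0,0,0],[0,0.6,0,0,0,0,0],[0,0.6,0,0,0,0,0],[0,0.6,0,0,0,0,0],[0,0.6,0,0,0,0,0],[0,0.6,0,0,0,0,0]]'
python3 - <<'E'
from h import *
o=snap('4',('side',))
crop(o['side'],290,170,370,230,8,'pics/s5.png')
E
```

```text
time_s: 13.0
ee_pos: [0.5636, 0.0298, 0.0326]
eef_rot: [1.0, -0.029, -0.005, 0.0]
force: [-16.4, -0.6, 11.6]
gripper_width: -0.0
```

View pics/s5.png

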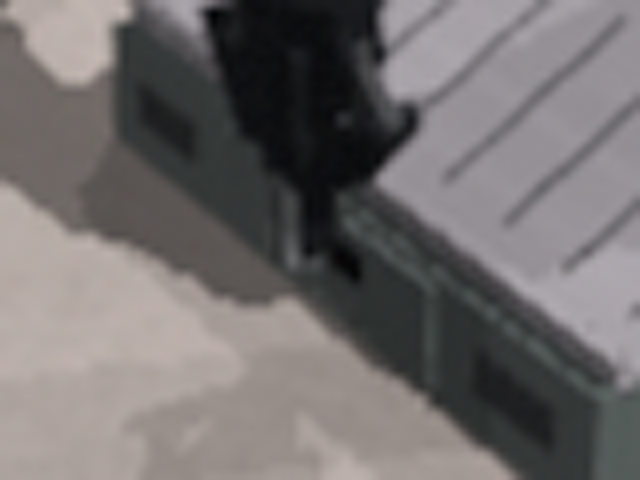

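Contact force is 16 N and the panel looks almost flush at (380,300). I'll back off and check it.

```bash
python3 -m pendant '[[0,-1.5,0,0,0,0,0],[0,-3,0,0,0,0,0],[0,-5,0.1,1,0,0,0],[0,-7,0,4,0,0,0],[0,-9,0,8,0,0,0],[0,-9,2,11,0,0,0],[0,-10,5,14,0,0,0],[0,-12,8,16,0,0,0],[0,-12,11,16,0,0,0],[0,-12,14,16,0,0,0]]'
python3 - <<'E'
from h import *
o=snap('5')
crop(o['side'],290,160,390,235,8,'pics/s6.png')
crop(o['top'],240,120,370,220,6,'pics/t6.png')
E
python3 plan.py .4145 .2355 .1 -101.6;python3 meas.py /tmp/top5.npz
```

```text
time_s: 13.88
ee_pos: [0.4487, 0.1712, 0.196]
eef_rot: [1.0, -0.029, 0.003, -0.0]
force: [0.2, -0.5, -0.1]
gripper_width: -0.0002
t 13.98 now [0.4477 0.173  0.1943] yaw_y -93.1 tilt 0.1 w -0.0003 F [-0.2 -0.1  0.5]
shift cm [-3.32  6.25 -9.43] turn [-0.002  0.002 -0.149] q [ 0.12 -0.06  1.9   0.    1.3   1.74]
[205.6 191.2] cen [0.5283 0.3591] rect 531.0 358.7 49 52 z 0.0316 axis deg 81.2 sd mm [12.5 15.3]
[200.8 218.9] cen [0.4323 0.3714] rect 432.0 370.9 92 41 z 0.0222 axis deg -178.2 sd mm [12.4 27. ]
[148.2 223.2] cen [0.413  0.5502] rect 413.1 550.0 104 60 z 0.0246 axis deg -168.3 sd mm [16.8 29.3]
[373.9 223.4] cen [ 0.4302 -0.2266] rect 431.3 -227.0 42 91 z 0.0221 axis deg 176.5 sd mm [12.3 26. ]
[241.1 219. ] cen [0.435 0.233] rect 433.2 232.3 43 62 z 0.0212 axis deg 153.4 sd mm [12.  16.6]
[414.2 223.3] cen [ 0.4337 -0.3666] rect 434.3 -366.2 92 44 z 0.0219 axis deg 47.6 sd mm [12.7 26.7]
[448.6 233.5] cen [ 0.4003 -0.4846] rect 402.4 -484.5 24 98 z 0.0234 axis deg 180.0 sd mm [ 7.3 27. ]
[475.9 235. ] cen [ 0.3975 -0.5797] rect 397.7 -579.9 76 84 z 0.0222 axis deg 104.6 sd mm [23.7 25.5]
[393.4 260. ] cen [ 0.3046 -0.2916] rect 305.6 -293.3 46 63 z 0.0324 axis deg 166.0 sd mm [14.3 19. ]
```

View pics/s6.png

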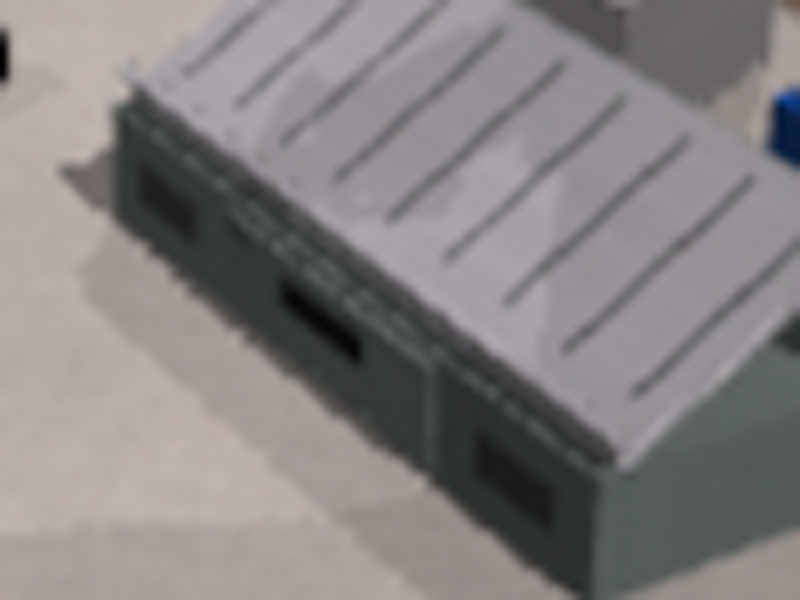

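View pics/t6.png

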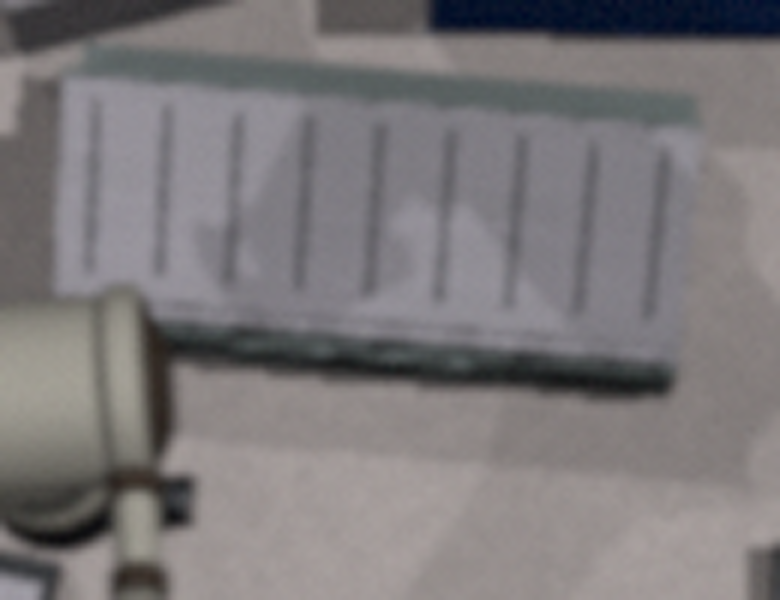

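Run:
```python
from h import *
s=load('/tmp/side5.npz')
def c(x,y,h): return ray(s,290+(x+.5)/8-.5,160+(y+.5)/8-.5,h)
a,b=c(118,212,0),c(592,598,0);p=c(433,478,.0065);q=c(430,362,.0535)
for x in(a,b,p,q):print(x.round(4))
d=(b-a)[:2];print(np.linalg.norm(d),np.degrees(np.arctan2(d[0],-d[1])));n=np.array([d[1],-d[0]])/np.linalg.norm(d)
for x in(p,q):print('offset mm',(x[:2]-a[:2])@n*1000)
crop(s,320,195,370,235,16,'pics/s7.png')
```

```text
[0.5913 0.2101 0.    ]
[ 0.5709 -0.1444  0.    ]
[ 0.5663 -0.0539  0.0065]
[ 0.5709 -0.0436  0.0535]
0.3550588586154968 -3.2983842050155556
offset mm 9.762359826541724
offset mm 5.8472285180536625
```

View pics/s7.png

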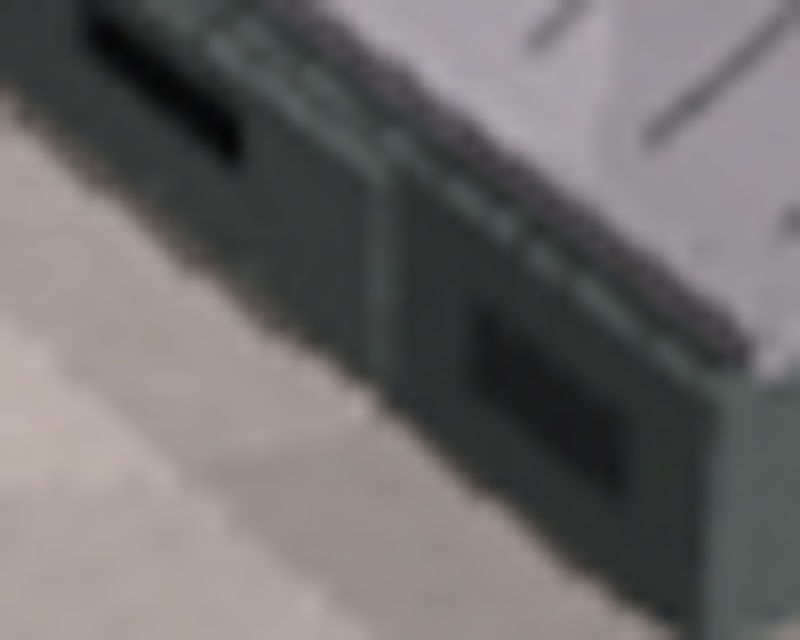

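The offset measures 6–10 mm from an imprecise view, against 3.5 mm at home. The upward force component also hints that a knuckle touched the ledge. I'll repush with the tool tilted so only the fingertips can touch.

```bash
python3 plan.py .51 .034 .05 -93.35 25
```

```text
t 13.98 now [0.4477 0.173  0.1943] yaw_y -93.1 tilt 0.1 w -0.0003 F [-0.2 -0.1  0.5]
shift cm [  6.23 -13.9  -14.43] turn [-0.026 -0.434 -0.005] q [ 0.12 -0.06  1.9   0.    1.3   1.74]
```

```bash
python3 -m pendant '[[0,0,-3,0,0,-0.1,0],[0,0,-6,-2,-0.01,-0.2,0],[0,0,-9,-4,-0.02,-0.3,0],[0,1,-12,-6,-0.026,-0.4,0],[0,3,-13.9,-9,-0.026,-0.434,0],[0,4,-13.9,-11,-0.026,-0.434,0],[0,5,-13.9,-13,-0.026,-0.434,0],[0,6.2,-13.9,-15,-0.026,-0.434,0],[0,6.2,-13.9,-16,-0.026,-0.434,0],[0,6.2,-13.9,-16,-0.026,-0.434,0]]'
python3 plan.py .55 .033 .032 -93.35 25
```

```text
time_s: 14.82
ee_pos: [0.508, 0.0304, 0.0304]
eef_rot: [0.977, -0.029, 0.213, 0.006]
force: [-0.4, 0.3, -1.4]
gripper_width: 0.0001
t 14.82 now [0.508  0.0304 0.0304] yaw_y -93.4 tilt 24.6 w 0.0001 F [-0.4  0.3 -1.4]
shift cm [4.2  0.26 0.16] turn [-0.    -0.007  0.001] q [-0.22  0.01  2.28  0.16  0.44  1.28]
```

```bash
python3 -m pendant '[[0,1,0,0,0,0,0],[0,2,0,0,0,0,0],[0,3,0,0,0,0,0],[0,4,0,0,0,0,0],[0,4.5,0,0,0,0,0],[0,5,0,0,0,0,0],[0,5,0,0,0,0,0],[0,5,0,0,0,0,0],[0,5,0,0,0,0,0],[0,5,0,0,0,0,0]]'
python3 -m pendant '[[0,0.2,0,0,0,0,0],[0,0.4,0,0,0,0,0],[0,0.6,0,0,0,0,0],[0,0.8,0,0,0,0,0],[0,1,0,0,0,0,0],[0,1,0,0,0,0,0],[0,1,0,0,0,0,0],[0,1,0,0,0,0,0],[0,1,0,0,0,0,0],[0,1,0,0,0,0,0]]'
```

```text
time_s: 15.65
ee_pos: [0.5593, 0.0307, 0.0332]
eef_rot: [0.976, -0.028, 0.215, 0.007]
force: [0.2, 0.3, -0.1]
gripper_width: 0.0
time_s: 16.48
ee_pos: [0.5665, 0.0313, 0.0313]
eef_rot: [0.977, -0.028, 0.212, 0.006]
force: [-15.7, -1.0, 9.7]
gripper_width: -0.0002
```

The tips-only push stalls at the same place with 16 N, which is the rigid stop, so the drawer is home. Next is drive at (0.4145, 0.2355).

```bash
python3 -m pendant '[[0,-1.5,0,0,0,0,0],[0,-3,0,1,0,0,0],[0,-5,0,4,0,0.1,0],[4,-7,0,8,0,0.2,0],[8.5,-9,2,11,0,0.3,0],[8.5,-9,5,11,0,0.434,0],[8.5,-10,8,11,0,0.434,0],[8.5,-12,11,11,0,0.434,0],[8.5,-13,14,11,0,0.434,0],[8.5,-14,17,11,0,0.434,0]]'
python3 plan.py .4145 .2355 .10 -101.6
```

```text
time_s: 17.32
ee_pos: [0.4293, 0.202, 0.1435]
eef_rot: [1.0, -0.026, 0.001, 0.013]
force: [1.3, -0.2, 0.4]
gripper_width: 0.0834
t 17.32 now [0.4293 0.202  0.1435] yaw_y -93.0 tilt 1.4 w 0.0834 F [ 1.3 -0.2  0.4]
shift cm [-1.48  3.35 -4.35] turn [ 0.025 -0.001 -0.15 ] q [ 0.2  -0.01  1.95 -0.03  1.2   1.83]
```

```bash
python3 -m pendant '[[8.5,-1,2,0,0.025,0,-0.1],[8.5,-1.5,3,-2,0.025,0,-0.15],[8.5,-1.5,3,-4,0.025,0,-0.15],[8.5,-1.5,3,-6,0.025,0,-0.15],[8.5,-1.5,3,-7,0.025,0,-0.15],[8.5,-1.5,3,-7,0.025,0,-0.15],[8.5,-1.5,3,-7,0.025,0,-0.15],[8.5,-1.5,3,-7,0.025,0,-0.15],[8.5,-1.5,3,-7,0.025,0,-0.15],[8.5,-1.5,3,-7,0.025,0,-0.15]]'
python3 plan.py .4145 .2355 .007 -101.6
python3 - <<'E'
from h import *
o=snap('6')
crop(o['side'],180,130,340,250,5,'pics/s8.png')
crop(o['top'],180,170,300,260,6,'pics/t8.png')
E
```

```text
time_s: 18.15
ee_pos: [0.4159, 0.2308, 0.0746]
eef_rot: [0.995, -0.101, 0.0, -0.0]
force: [-0.7, 0.3, -0.4]
gripper_width: 0.085
t 18.15 now [0.4159 0.2308 0.0746] yaw_y -101.6 tilt 0.0 w 0.085 F [-0.7  0.3 -0.4]
shift cm [-0.14  0.47 -6.76] turn [-0.001  0.     0.   ] q [0.25 0.09 2.01 0.   1.04 2.02]
```

View pics/s8.png

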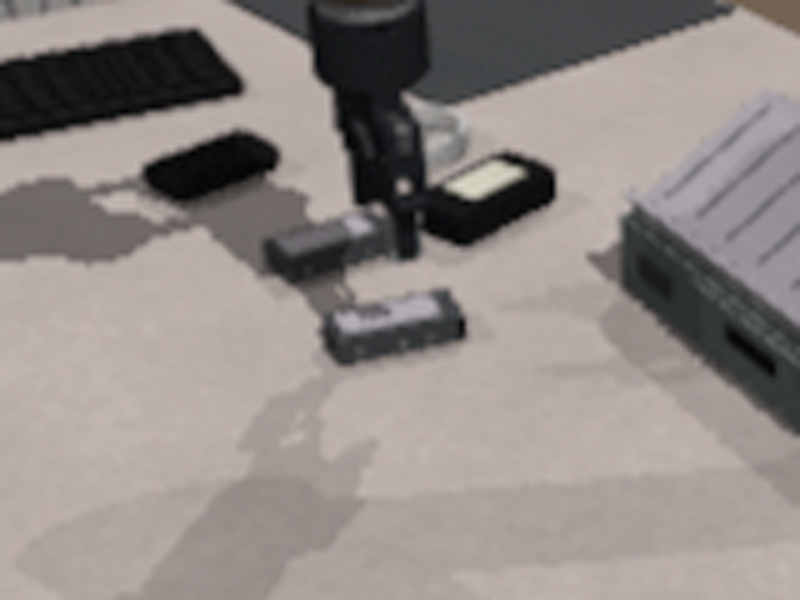

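View pics/t8.png

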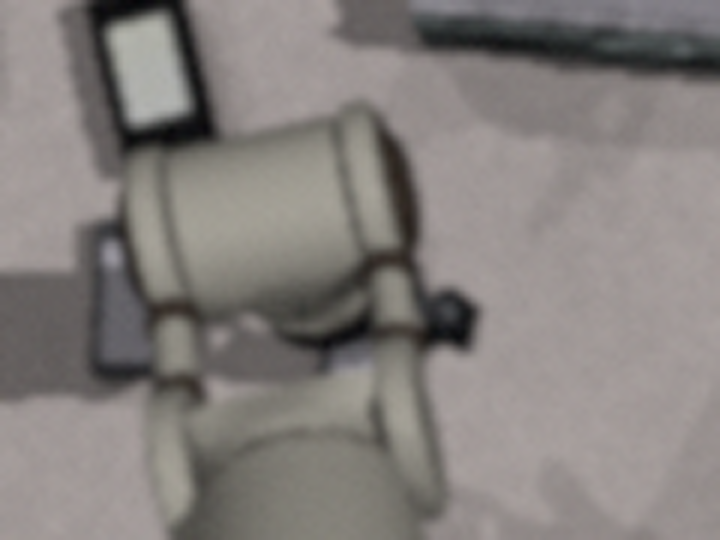

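```bash
python3 - <<'E'
from h import *
s=load('/tmp/side6.npz')
print(proj(s,[.4145,.2355,.011]),(180+395/5,130+325/5))
E
python3 -m pendant '[[8.5,-0.1,0.4,-2,0,0,0],[8.5,-0.1,0.4,-4,0,0,0],[8.5,-0.1,0.4,-5.5,0,0,0],[8.5,-0.1,0.4,-6.5,0,0,0],[8.5,-0.1,0.4,-6.7,0,0,0],[8.5,-0.1,0.4,-6.7,0,0,0],[8.5,-0.1,0.4,-6.7,0,0,0],[8.5,-0.1,0.4,-6.7,0,0,0],[8.5,-0.1,0.4,-6.7,0,0,0],[8.5,-0.1,0.4,-6.7,0,0,0]]'
```

```text
[257.97073741 194.44705445] (259.0, 195.0)
time_s: 19.08
ee_pos: [0.4145, 0.2348, 0.0071]
eef_rot: [0.995, -0.101, -0.0, -0.0]
force: [0.1, 0.1, 0.0]
gripper_width: 0.0847
```

```bash
python3 -m pendant '[[3,0,0,0,0,0,0],[3,0,0,0,0,0,0],[3,0,0,0,0,0,0],[3,0,0,0,0,0,0],[3,0,0,0,0,0,0],[3,0,0,0,0,0,0],[3,0,0,0,0,0,0],[3,0,0,0,0,0,0],[3,0,0,0,0,0,0],[3,0,0,0,0,0,0]]' 60
python3 plan.py .4145 .2355 .2 -93.35
```

```text
time_s: 19.92
ee_pos: [0.4144, 0.2347, 0.0068]
eef_rot: [0.995, -0.101, -0.001, -0.0]
force: [-0.9, 0.5, 5.0]
gripper_width: 0.0405
t 19.92 now [0.4144 0.2347 0.0068] yaw_y -101.6 tilt 0.1 w 0.0405 F [-0.9  0.5  5. ]
shift cm [1.000e-02 8.000e-02 1.932e+01] turn [-0.    -0.001  0.144] q [0.26 0.22 2.02 0.   0.9  2.03]
```

```bash
cat > dk.py <<'E'
import sys,subprocess
from h import *
O=np.array([.593,.0295,.066]);b=np.radians(-3.35);c,s=np.cos(np.pi/6),.5
u=np.array([np.cos(b),np.sin(b),0]);k=np.array([0,0,1.])
E=np.c_[u*c+k*s,np.array([-np.sin(b),np.cos(b),0]),-u*s+k*c]
if __name__=='__main__':
    p=O+E@np.array(list(map(float,sys.argv[1:4])));print('world',p.round(4))
    from plant import r
    print('now in deck',(E.T@(r.sense()['ee_pos']-O)).round(4))
    subprocess.run(['python3','plan.py',*map(str,p),'-93.35','30'])
E
python3 dk.py .049 .042 .08;python3 dk.py .049 .042 .02
```

```text
t 19.92 now [0.4144 0.2347 0.0068] yaw_y -101.6 tilt 0.1 w 0.0405 F [-0.9  0.5  5. ]
shift cm [ 18.35 -16.35  15.3 ] turn [-0.068 -0.521  0.141] q [0.26 0.22 2.02 0.   0.9  2.03]
world [0.5979 0.0713 0.1598]
now in deck [-0.1944  0.1944  0.0439]
t 19.92 now [0.4144 0.2347 0.0068] yaw_y -101.6 tilt 0.1 w 0.0405 F [-0.9  0.5  5. ]
shift cm [ 21.35 -16.52  10.1 ] turn [-0.068 -0.521  0.141] q [0.26 0.22 2.02 0.   0.9  2.03]
world [0.6278 0.0695 0.1078]
now in deck [-0.1944  0.1944  0.0439]
```

```bash
python3 -m pendant '[[3,0,0,1.5,0,0,0],[3,0,0,4,0,0,0],[3,0,0,8,0,0,0.02],[3,0,0,11,0,-0.05,0.05],[3,3,-2.5,14,-0.02,-0.15,0.07],[3,6,-5,16.5,-0.03,-0.25,0.1],[3,9,-8,17,-0.04,-0.34,0.12],[3,12,-11,17,-0.06,-0.43,0.141],[3,15,-14,17,-0.068,-0.521,0.141],[3,18,-16.3,17,-0.068,-0.521,0.141]]'
python3 dk.py .049 .042 .05
```

```text
time_s: 20.75
ee_pos: [0.581, 0.077, 0.1703]
eef_rot: [0.967, -0.028, 0.255, 0.008]
force: [-2.2, 1.1, -2.5]
gripper_width: 0.0408
t 20.75 now [0.581  0.077  0.1703] yaw_y -93.3 tilt 29.5 w 0.0408 F [-2.2  1.1 -2.5]
shift cm [ 3.18 -0.66 -3.65] turn [ 0.    -0.008 -0.001] q [-0.08 -0.1   2.07  0.02  0.66  1.54]
world [0.6129 0.0704 0.1338]
now in deck [0.0394 0.0467 0.0977]
```

```bash
python3 -m pendant '[[3,1,-0.3,-1,0,-0.008,0],[3,2,-0.5,-2,0,-0.008,0],[3,3,-0.7,-3.5,0,-0.008,0],[3,3,-0.7,-3.5,0,-0.008,0],[3,3,-0.7,-3.5,0,-0.008,0],[3,3,-0.7,-3.5,0,-0.008,0],[3,3,-0.7,-3.5,0,-0.008,0],[3,3,-0.7,-3.5,0,-0.008,0],[3,3,-0.7,-3.5,0,-0.008,0],[3,3,-0.7,-3.5,0,-0.008,0]]'
python3 dk.py .049 .042 .012
python3 - <<'E'
from h import *
o=snap('7')
crop(o['side'],270,120,400,220,6,'pics/s9.png')
E
```

```text
time_s: 21.58
ee_pos: [0.6166, 0.0709, 0.142]
eef_rot: [0.964, -0.028, 0.263, 0.007]
force: [0.3, 0.4, -3.0]
gripper_width: 0.0403
t 21.58 now [0.6166 0.0709 0.142 ] yaw_y -93.3 tilt 30.5 w 0.0403 F [ 0.3  0.4 -3. ]
shift cm [ 1.52 -0.16 -4.11] turn [ 0.     0.009 -0.   ] q [-0.09  0.03  2.01  0.03  0.57  1.52]
world [0.6318 0.0693 0.1009]
now in deck [0.0563 0.0427 0.0553]
```

View pics/s9.png

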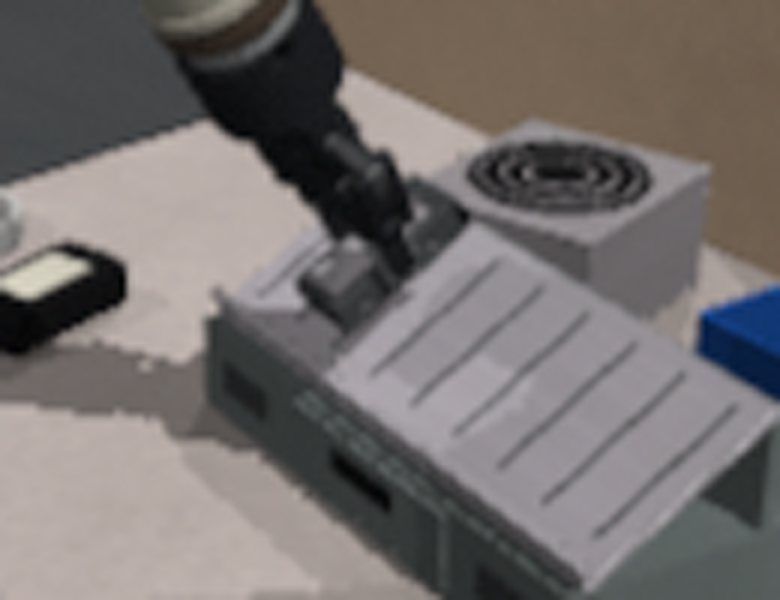

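The drive is level with the deck at crop (370,270), above its slot. I'm descending slowly.

```bash
python3 -m pendant '[[3,0.3,0,-0.8,0,0.009,0],[3,0.6,-0.1,-1.6,0,0.009,0],[3,0.9,-0.1,-2.3,0,0.009,0],[3,1.2,-0.1,-3,0,0.009,0],[3,1.4,-0.1,-3.6,0,0.009,0],[3,1.6,-0.1,-4.0,0,0.009,0],[3,1.6,-0.1,-4.0,0,0.009,0],[3,1.6,-0.1,-4.0,0,0.009,0],[3,1.6,-0.1,-4.0,0,0.009,0],[3,1.6,-0.1,-4.0,0,0.009,0]]'
python3 dk.py .050 .042 .007
```

```text
time_s: 22.52
ee_pos: [0.6328, 0.0697, 0.102]
eef_rot: [0.966, -0.028, 0.259, 0.008]
force: [-0.4, 1.1, -1.1]
gripper_width: 0.0403
t 22.52 now [0.6328 0.0697 0.102 ] yaw_y -93.3 tilt 30.0 w 0.0403 F [-0.4  1.1 -1.1]
shift cm [ 0.24 -0.06 -0.49] turn [ 0. -0. -0.] q [-0.09  0.14  1.98  0.03  0.49  1.52]
world [0.6352 0.0691 0.0971]
now in deck [0.0504 0.0425 0.0124]
```

```bash
python3 -m pendant '[[3,0.05,0,-0.1,0,0,0],[3,0.1,0,-0.2,0,0,0],[3,0.15,0,-0.3,0,0,0],[3,0.2,0,-0.4,0,0,0],[3,0.25,0,-0.5,0,0,0],[3,0.25,0,-0.5,0,0,0],[3,0.25,0,-0.5,0,0,0],[3,0.25,0,-0.5,0,0,0],[3,0.25,0,-0.5,0,0,0],[3,0.25,0,-0.5,0,0,0]]'
python3 dk.py .050 .042 .007
python3 - <<'E'
from h import *
o=snap('8',('side',))
crop(o['side'],300,150,360,195,12,'pics/s10.png')
E
```

```text
time_s: 23.35
ee_pos: [0.6349, 0.0697, 0.0965]
eef_rot: [0.966, -0.028, 0.258, 0.008]
force: [-5.7, 0.1, 3.8]
gripper_width: 0.0405
t 23.35 now [0.6349 0.0697 0.0965] yaw_y -93.3 tilt 29.9 w 0.0405 F [-5.7  0.1  3.8]
shift cm [ 0.03 -0.06  0.06] turn [-0.    -0.002 -0.   ] q [-0.09  0.16  1.98  0.03  0.49  1.52]
world [0.6352 0.0691 0.0971]
now in deck [0.0495 0.0426 0.0066]
```

View pics/s10.png

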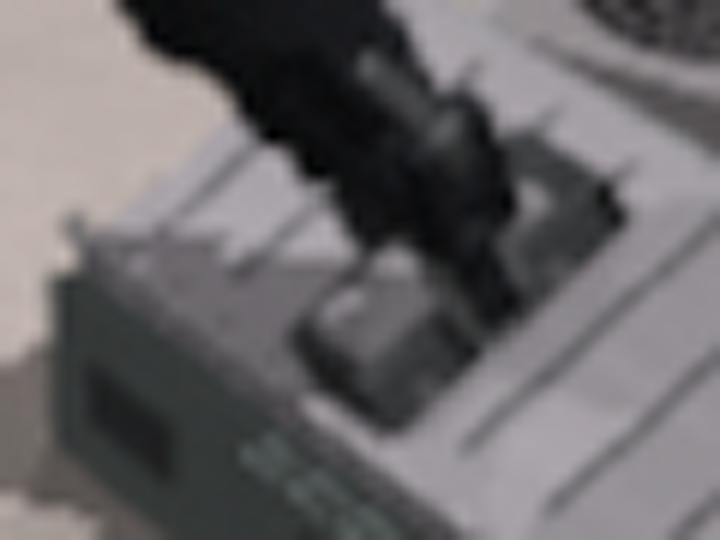

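The drive is on the deck, at crop (400,350), just above the ledge. I'll slide it down the slope to touch the ledge before releasing.

```bash
python3 -m pendant '[[3,-0.09,0,-0.05,0,0,0],[3,-0.17,0,-0.1,0,0,0],[3,-0.26,0,-0.15,0,0,0],[3,-0.35,0,-0.2,0,0,0],[3,-0.35,0,-0.2,0,0,0],[3,-0.35,0,-0.2,0,0,0],[3,-0.35,0,-0.2,0,0,0],[3,-0.35,0,-0.2,0,0,0],[3,-0.35,0,-0.2,0,0,0],[3,-0.35,0,-0.2,0,0,0]]'
python3 dk.py .050 .042 .007
```

```text
time_s: 24.23
ee_pos: [0.6318, 0.0697, 0.0947]
eef_rot: [0.966, -0.028, 0.258, 0.008]
force: [-0.3, 0.8, 3.0]
gripper_width: 0.0401
t 24.23 now [0.6318 0.0697 0.0947] yaw_y -93.3 tilt 30.0 w 0.0401 F [-0.3  0.8  3. ]
shift cm [ 0.33 -0.06  0.23] turn [ 0.    -0.001 -0.   ] q [-0.09  0.15  1.99  0.03  0.48  1.52]
world [0.6352 0.0691 0.0971]
now in deck [0.0459 0.0424 0.0067]
```

```bash
python3 -m pendant '[[3,-0.06,0,-0.03,0,0,0],[3,-0.12,0,-0.07,0,0,0],[3,-0.17,0,-0.1,0,0,0],[3,-0.21,0,-0.12,0,0,0],[3,-0.21,0,-0.12,0,0,0],[3,-0.21,0,-0.12,0,0,0],[3,-0.21,0,-0.12,0,0,0],[3,-0.21,0,-0.12,0,0,0],[3,-0.21,0,-0.12,0,0,0],[3,-0.21,0,-0.12,0,0,0]]'
python3 dk.py .050 .042 .007
```

```text
time_s: 25.07
ee_pos: [0.6304, 0.0696, 0.0941]
eef_rot: [0.965, -0.028, 0.259, 0.008]
force: [4.6, 1.1, 1.7]
gripper_width: 0.0404
t 25.07 now [0.6304 0.0696 0.0941] yaw_y -93.4 tilt 30.1 w 0.0404 F [4.6 1.1 1.7]
shift cm [ 0.48 -0.05  0.3 ] turn [-0.     0.001  0.   ] q [-0.09  0.15  1.99  0.03  0.48  1.52]
world [0.6352 0.0691 0.0971]
now in deck [0.0443 0.0422 0.0068]
```

Ledge contact felt (+x 5 N). I'm releasing and retreating along the deck normal.

```bash
python3 -m pendant '[[4.5,0,0,0,0,0,0],[5.5,0,0,0,0,0,0],[6,0,0,0,0,0,0],[6.2,0,0,0,0,0,0],[6.2,-0.5,0,0.87,0,0,0],[6.2,-1.5,0,2.6,0,0,0],[6.2,-2.5,0.1,4.3,0,0,0],[6.2,-3.5,0.1,6.1,0,0,0],[6.2,-4.5,0.2,7.8,0,0,0],[6.2,-5.5,0.3,9.5,0,0,0]]'
python3 dk.py .0445 .042 .12
```

```text
time_s: 25.9
ee_pos: [0.5732, 0.0728, 0.1882]
eef_rot: [0.966, -0.028, 0.257, 0.008]
force: [-0.8, -0.1, 0.1]
gripper_width: 0.0619
t 25.9 now [0.5732 0.0728 0.1882] yaw_y -93.3 tilt 29.8 w 0.0619 F [-0.8 -0.1  0.1]
shift cm [ 0.08 -0.01  0.4 ] turn [-0.    -0.003 -0.   ] q [-0.09 -0.15  2.08  0.03  0.69  1.52]
world [0.574  0.0727 0.1922]
now in deck [0.0418 0.042  0.1169]
```

```bash
python3 plan.py .4325 .371 .15 -88.2
```

```text
t 25.9 now [0.5732 0.0728 0.1882] yaw_y -93.3 tilt 29.8 w 0.0619 F [-0.8 -0.1  0.1]
shift cm [-14.07  29.82  -3.82] turn [0.007 0.521 0.088] q [-0.09 -0.15  2.08  0.03  0.69  1.52]
```

Moving clear, then a look at the placed drive and the next one.

```bash
python3 -m pendant '[[8.5,-2,3,0,0,0.1,0],[8.5,-4,6,0,0,0.2,0],[8.5,-5,10,0,0,0.3,0.02],[8.5,-6,14,0,0,0.4,0.04],[8.5,-7,17,0,0,0.5,0.06],[8.5,-8,20,0,0,0.521,0.08],[8.5,-9,23,0,0,0.521,0.088],[8.5,-11,25,0,0,0.521,0.088],[8.5,-12,27,-1,0,0.521,0.088],[8.5,-14,29.5,-4,0,0.521,0.088]]'
python3 plan.py .4325 .371 .07 -88.2
python3 - <<'E'
from h import *
o=snap('9')
crop(o['side'],270,120,400,220,6,'pics/s11.png')
crop(o['top'],180,120,370,260,4,'pics/t11.png')
E
```

```text
time_s: 26.73
ee_pos: [0.4381, 0.3686, 0.1533]
eef_rot: [1.0, 0.016, 0.005, 0.002]
force: [1.4, 0.7, 0.7]
gripper_width: 0.0849
t 26.73 now [0.4381 0.3686 0.1533] yaw_y -88.1 tilt 0.6 w 0.0849 F [1.4 0.7 0.7]
shift cm [-0.56  0.24 -8.33] turn [ 0.003  0.01  -0.002] q [ 0.49  0.22  1.69 -0.01  1.23  2.03]
```

View pics/s11.png

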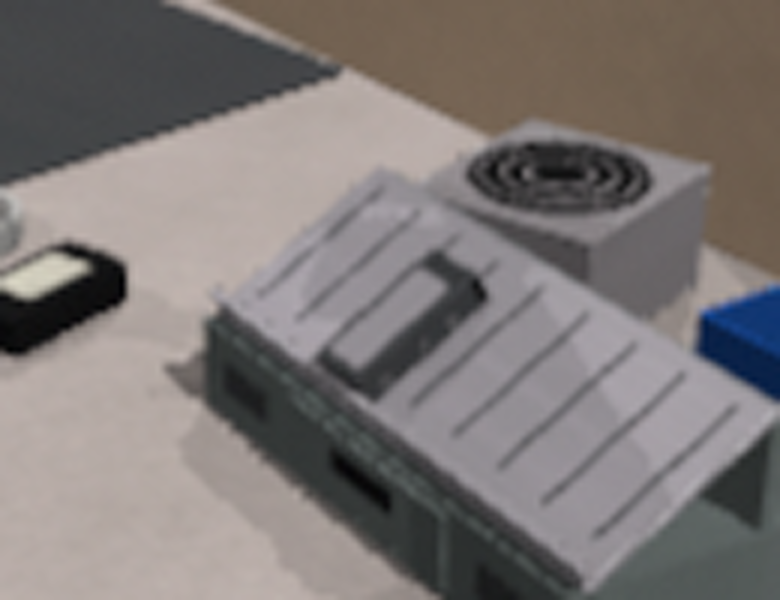

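View pics/t11.png

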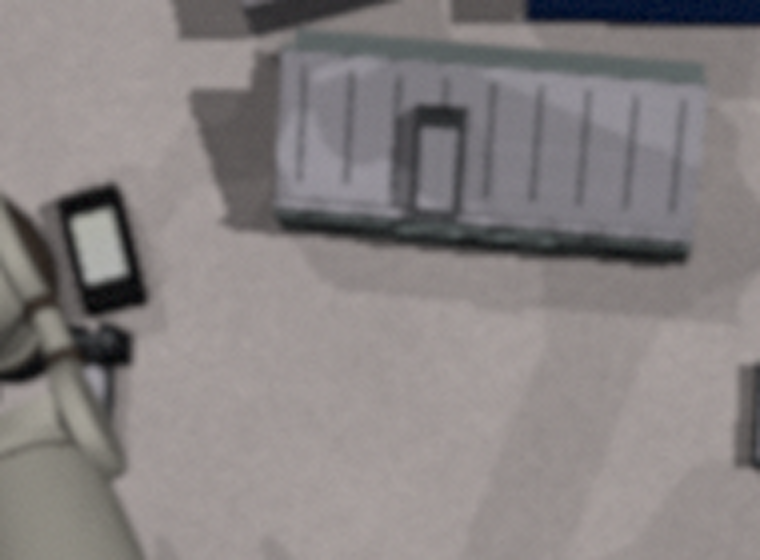

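The first drive sits flat against the ledge (side crop (400,330), top crop (437,160)), aligned with the deck lines. I'll check drive 1 in the side view now that the arm covers it from above.

Run:
```python
from h import *
s=load('/tmp/side9.npz')
print(proj(s,[.4325,.371,.011]))
crop(s,180,130,300,220,6,'pics/s12.png')
```

```text
[245.51219413 178.36348866]
```

View pics/s12.png

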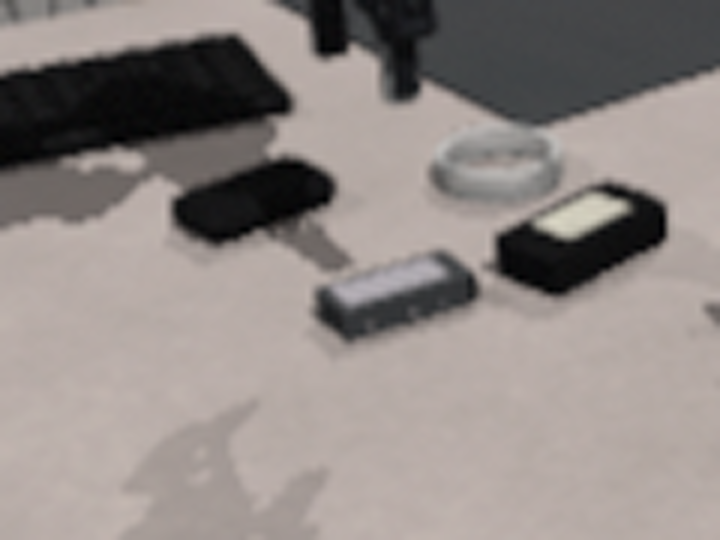

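Drive 1 is at crop (397,295), i.e. px (246,179), as predicted. I'm grasping it.

```bash
python3 -m pendant '[[8.5,-0.5,0.2,-2,0,0.01,0],[8.5,-0.5,0.2,-5,0,0.01,0],[8.5,-0.5,0.2,-8,0,0.01,0],[8.5,-0.5,0.2,-9,0,0.01,0],[8.5,-0.5,0.2,-9,0,0.01,0],[8.5,-0.5,0.2,-9,0,0.01,0],[8.5,-0.5,0.2,-9,0,0.01,0],[8.5,-0.5,0.2,-9,0,0.01,0],[8.5,-0.5,0.2,-9,0,0.01,0],[8.5,-0.5,0.2,-9,0,0.01,0]]'
python3 plan.py .4325 .371 .007 -88.2
```

```text
time_s: 27.67
ee_pos: [0.4312, 0.3688, 0.061]
eef_rot: [1.0, 0.017, -0.003, 0.003]
force: [-0.9, -1.0, 0.4]
gripper_width: 0.085
t 27.67 now [0.4312 0.3688 0.061 ] yaw_y -88.1 tilt 0.5 w 0.085 F [-0.9 -1.   0.4]
shift cm [ 0.13  0.22 -5.4 ] turn [ 0.006 -0.006 -0.002] q [ 0.5   0.34  1.74 -0.    1.07  2.03]
```

```bash
python3 -m pendant '[[8.5,0.1,0.2,-1.5,0.006,-0.006,0],[8.5,0.1,0.2,-3,0.006,-0.006,0],[8.5,0.1,0.2,-4.5,0.006,-0.006,0],[8.5,0.1,0.2,-5.3,0.006,-0.006,0],[8.5,0.1,0.2,-5.3,0.006,-0.006,0],[8.5,0.1,0.2,-5.3,0.006,-0.006,0],[8.5,0.1,0.2,-5.3,0.006,-0.006,0],[8.5,0.1,0.2,-5.3,0.006,-0.006,0],[5,0.1,0.2,-5.3,0.006,-0.006,0],[4,0.1,0.2,-5.3,0.006,-0.006,0]]'
python3 -m pendant '[[3,0,0,0,0,0,0],[3,0,0,0,0,0,0],[3,0,0,0,0,0,0],[3,0,0,0,0,0,0],[3,0,0,0,0,0,0],[3,0,0,0,0,0,0],[3,0,0,1,0,0,0],[3,0,0,3,0,0,0],[3,0,0,5,0,0,0],[3,0,0,7,0,0,0]]' 60
python3 dk.py .052 .127 .09
```

```text
time_s: 28.5
ee_pos: [0.4319, 0.3707, 0.0074]
eef_rot: [1.0, 0.017, -0.001, 0.0]
force: [1.2, -0.3, 0.4]
gripper_width: 0.0632
time_s: 29.33
ee_pos: [0.4303, 0.3698, 0.0767]
eef_rot: [1.0, 0.017, -0.002, 0.001]
force: [-0.0, -0.2, -2.4]
gripper_width: 0.0406
t 29.33 now [0.4303 0.3698 0.0767] yaw_y -88.1 tilt 0.3 w 0.0406 F [-0.  -0.2 -2.4]
shift cm [ 17.02 -21.35   9.33] turn [-0.005 -0.529 -0.089] q [0.5  0.31 1.74 0.   1.09 2.03]
world [0.6005 0.1563 0.1699]
now in deck [-0.1526  0.3302  0.1004]
```

```bash
python3 -m pendant '[[3,0,-1,4,0,0,0],[3,1,-4,7,0,-0.08,-0.02],[3,3,-7,9.5,0,-0.16,-0.04],[3,5,-10,10.5,0,-0.25,-0.06],[3,8,-13,10.5,0,-0.34,-0.08],[3,11,-16,10.5,0,-0.42,-0.089],[3,13.5,-19,10.5,-0.005,-0.5,-0.089],[3,16,-21.3,10,-0.005,-0.529,-0.089],[3,17,-21.3,9.4,-0.005,-0.529,-0.089],[3,17,-21.3,9.4,-0.005,-0.529,-0.089]]'
python3 dk.py .049 .127 .015
```

```text
time_s: 30.17
ee_pos: [0.6009, 0.1553, 0.1684]
eef_rot: [0.966, -0.029, 0.258, 0.008]
force: [-0.7, 1.3, -2.3]
gripper_width: 0.0401
t 30.17 now [0.6009 0.1553 0.1684] yaw_y -93.5 tilt 29.9 w 0.0401 F [-0.7  1.3 -2.3]
shift cm [ 3.44 -0.11 -6.49] turn [-0.    -0.001  0.002] q [ 0.1   0.01  1.97 -0.13  0.65  1.81]
world [0.6353 0.1542 0.1035]
now in deck [0.0517 0.1261 0.0884]
```

```bash
python3 -m pendant '[[3,0.8,0,-1.5,0,0,0],[3,1.6,0,-3,0,0,0],[3,2.4,0,-4.5,0,0,0],[3,2.9,-0.1,-5.5,0,0,0],[3,3.2,-0.1,-6,0,0,0],[3,3.4,-0.1,-6.5,0,0,0],[3,3.4,-0.1,-6.5,0,0,0],[3,3.4,-0.1,-6.5,0,0,0],[3,3.4,-0.1,-6.5,0,0,0],[3,3.4,-0.1,-6.5,0,0,0]]'
python3 dk.py .048 .127 .0065
```

```text
time_s: 31.0
ee_pos: [0.6357, 0.1567, 0.1066]
eef_rot: [0.965, -0.028, 0.261, 0.007]
force: [0.5, 0.3, -2.5]
gripper_width: 0.0404
t 31.0 now [0.6357 0.1567 0.1066] yaw_y -93.3 tilt 30.2 w 0.0404 F [ 0.5  0.3 -2.5]
shift cm [ 0.3  -0.26 -1.1 ] turn [-0.001  0.004 -0.001] q [ 0.09  0.19  1.92 -0.15  0.52  1.83]
world [0.6387 0.154  0.0956]
now in deck [0.0508 0.1294 0.0176]
```

```bash
python3 -m pendant '[[3,0.05,-0.1,-0.2,0,0,0],[3,0.1,-0.2,-0.4,0,0,0],[3,0.2,-0.25,-0.6,0,0,0],[3,0.3,-0.25,-0.8,0,0,0],[3,0.35,-0.25,-0.95,0,0,0],[3,0.4,-0.25,-1.05,0,0,0],[3,0.4,-0.25,-1.05,0,0,0],[3,0.4,-0.25,-1.05,0,0,0],[3,0.4,-0.25,-1.05,0,0,0],[3,0.4,-0.25,-1.05,0,0,0]]'
python3 dk.py .0445 .127 .007
```

```text
time_s: 31.83
ee_pos: [0.6389, 0.1538, 0.0961]
eef_rot: [0.965, -0.028, 0.26, 0.008]
force: [-14.3, -2.2, 12.2]
gripper_width: 0.0405
t 31.83 now [0.6389 0.1538 0.0961] yaw_y -93.3 tilt 30.1 w 0.0405 F [-14.3  -2.2  12.2]
shift cm [-0.35  0.04 -0.18] turn [ 0.     0.002 -0.001] q [ 0.09  0.22  1.91 -0.15  0.5   1.83]
world [0.6354 0.1542 0.0943]
now in deck [0.0484 0.1268 0.0068]
```

```bash
python3 -m pendant '[[3,-0.15,0,-0.03,0,0,0],[3,-0.25,0,-0.1,0,0,0],[3,-0.35,0,-0.15,0,0,0],[3,-0.45,0,-0.2,0,0,0],[3,-0.5,0,-0.22,0,0,0],[3,-0.5,0,-0.22,0,0,0],[3,-0.5,0,-0.22,0,0,0],[3,-0.5,0,-0.22,0,0,0],[3,-0.5,0,-0.22,0,0,0],[3,-0.5,0,-0.22,0,0,0]]'
python3 dk.py .0445 .127 .007
```

```text
time_s: 32.67
ee_pos: [0.6357, 0.1542, 0.0943]
eef_rot: [0.965, -0.028, 0.262, 0.007]
force: [0.3, 1.2, 5.9]
gripper_width: 0.0406
t 32.67 now [0.6357 0.1542 0.0943] yaw_y -93.3 tilt 30.3 w 0.0406 F [0.3 1.2 5.9]
shift cm [-0.03  0.01 -0.  ] turn [-0.001  0.006 -0.001] q [ 0.09  0.21  1.92 -0.15  0.49  1.83]
world [0.6354 0.1542 0.0943]
now in deck [0.0447 0.1269 0.0069]
```

```bash
python3 -m pendant '[[3,-0.05,0,-0.03,0,0,0],[3,-0.1,0,-0.06,0,0,0],[3,-0.13,0,-0.08,0,0,0],[3,-0.13,0,-0.08,0,0,0],[4.5,-0.13,0,-0.08,0,0,0],[5.5,-0.13,0,-0.08,0,0,0],[6.2,-0.13,0,-0.08,0,0,0],[6.2,-0.13,0,-0.08,0,0,0],[6.2,-0.6,0,0.8,0,0,0],[6.2,-1.5,0,2.5,0,0,0]]'
python3 -m pendant '[[6.2,-1,0,1.7,0,0,0],[6.2,-2,0,3.5,0,0,0],[6.2,-3,0,5,0,0,0],[6.2,-4,-3,7,0,0.1,0],[6.2,-6,-7,8,0,0.2,0],[8.5,-7,-11,8,0,0.3,0],[8.5,-8,-15,8,0,0.4,0],[8.5,-9,-19,8,0,0.5,0],[8.5,-10,-23,8,0,0.52,0],[8.5,-11,-27,8,0,0.52,0]]'
python3 plan.py .431 -.2268 .12 -92.9
python3 - <<'E'
from h import *
o=snap('10')
crop(o['side'],270,120,400,220,6,'pics/s13.png')
E
python3 meas.py /tmp/top10.npz
```

```text
time_s: 33.5
ee_pos: [0.6172, 0.1536, 0.1148]
eef_rot: [0.966, -0.028, 0.257, 0.007]
force: [-0.4, 0.0, 0.1]
gripper_width: 0.0623
time_s: 34.33
ee_pos: [0.5097, -0.1162, 0.1975]
eef_rot: [1.0, -0.025, 0.002, 0.014]
force: [1.0, -0.6, 0.1]
gripper_width: 0.0849
t 34.33 now [ 0.5097 -0.1162  0.1975] yaw_y -92.9 tilt 1.6 w 0.0849 F [ 1.  -0.6  0.1]
shift cm [ -7.87 -11.06  -7.75] turn [ 0.028  0.004 -0.001] q [-0.44  0.04  1.79 -0.02  1.29  1.19]
[206.1 191.1] cen [0.5288 0.3575] rect 532.2 356.5 50 57 z 0.031 axis deg 82.3 sd mm [12.4 16.9]
[148.1 223. ] cen [0.4135 0.5507] rect 414.1 550.3 103 60 z 0.0246 axis deg -168.6 sd mm [16.8 29.1]
[373.9 223.5] cen [ 0.4298 -0.2269] rect 430.0 -227.1 42 94 z 0.0218 axis deg 177.1 sd mm [12.3 26.5]
[414.3 223.2] cen [ 0.4338 -0.3668] rect 433.8 -366.6 91 43 z 0.0224 axis deg 47.9 sd mm [12.5 26.3]
[448.6 233.7] cen [ 0.3999 -0.4849] rect 402.4 -484.6 24 98 z 0.0231 axis deg 179.6 sd mm [ 7.2 27.6]
[476.  235.3] cen [ 0.3967 -0.5801] rect 396.0 -580.8 80 83 z 0.0219 axis deg 91.7 sd mm [23.7 25.1]
[393.4 259.9] cen [ 0.3047 -0.2917] rect 306.0 -292.9 46 63 z 0.0322 axis deg 167.0 sd mm [14.4 19. ]
```

View pics/s13.png

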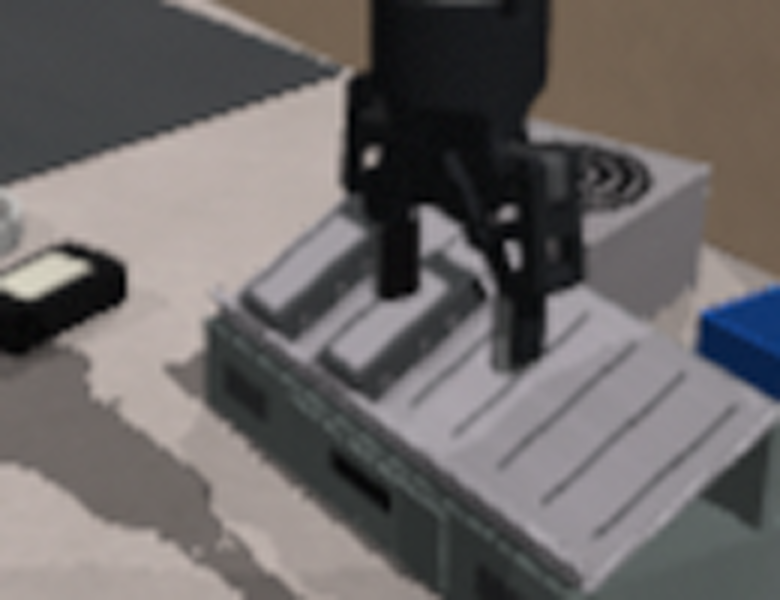

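Both drives are flat against the ledge, at crop (310,270) and (400,320), and d3 and d4 are unmoved. Next is drive 3 at (0.430, -0.2268).

```bash
python3 -m pendant '[[8.5,-3,-3,0,0.028,0,0],[8.5,-5,-6,0,0.028,0,0],[8.5,-7,-9,-2,0.028,0,0],[8.5,-8,-11,-5,0.028,0,0],[8.5,-8,-11,-9,0.028,0,0],[8.5,-8,-11,-12,0.028,0,0],[8.5,-8,-11,-13,0.028,0,0],[8.5,-8,-11,-13,0.028,0,0],[8.5,-8,-11,-13,0.028,0,0],[8.5,-8,-11,-13,0.028,0,0]]'
python3 plan.py .430 -.2268 .007 -92.9
```

```text
time_s: 35.27
ee_pos: [0.4315, -0.225, 0.0701]
eef_rot: [1.0, -0.025, 0.004, 0.001]
force: [-0.8, -0.0, 0.3]
gripper_width: 0.0853
t 35.27 now [ 0.4315 -0.225   0.0701] yaw_y -92.8 tilt 0.5 w 0.0853 F [-0.8 -0.   0.3]
shift cm [-0.15 -0.18 -6.31] turn [ 0.003  0.009 -0.001] q [-0.73  0.12  1.98  0.    1.03  0.89]
```

```bash
python3 -m pendant '[[8.5,-0.15,-0.2,-2,0.003,0.009,0],[8.5,-0.15,-0.2,-4,0.003,0.009,0],[8.5,-0.15,-0.2,-5.5,0.003,0.009,0],[8.5,-0.15,-0.2,-6.3,0.003,0.009,0],[8.5,-0.15,-0.2,-6.3,0.003,0.009,0],[8.5,-0.15,-0.2,-6.3,0.003,0.009,0],[8.5,-0.15,-0.2,-6.3,0.003,0.009,0],[8.5,-0.15,-0.2,-6.3,0.003,0.009,0],[5,-0.15,-0.2,-6.3,0.003,0.009,0],[4,-0.15,-0.2,-6.3,0.003,0.009,0]]'
python3 -m pendant '[[3,0,0,0,0,0,0],[3,0,0,0,0,0,0],[3,0,0,0,0,0,0],[3,0,0,0,0,0,0],[3,0,0,0,0,0,0],[3,0,0,0,0,0,0],[3,0,0,1,0,0,0],[3,0,0,3,0,0,0],[3,0,0,5,0,0,0],[3,0,0,7,0,0,0]]' 60
python3 dk.py .052 -.043 .09
```

```text
time_s: 36.1
ee_pos: [0.4288, -0.2267, 0.0057]
eef_rot: [1.0, -0.025, -0.001, -0.001]
force: [-0.7, 0.4, 0.2]
gripper_width: 0.0636
time_s: 36.93
ee_pos: [0.4275, -0.2254, 0.0753]
eef_rot: [1.0, -0.025, -0.003, -0.002]
force: [0.4, -0.5, -1.8]
gripper_width: 0.0408
t 36.93 now [ 0.4275 -0.2254  0.0753] yaw_y -92.9 tilt 0.4 w 0.0408 F [ 0.4 -0.5 -1.8]
shift cm [16.3  21.2   9.47] turn [-0.033 -0.528 -0.009] q [-0.74  0.12  1.98  0.    1.05  0.89]
world [ 0.5905 -0.0134  0.1699]
now in deck [-0.1256 -0.2641  0.0832]
```

```bash
python3 -m pendant '[[3,0,1,4,0,0,0],[3,1,4,7,0,-0.08,0],[3,3,7,9.5,0,-0.16,0],[3,5,10,10.5,-0.01,-0.25,0],[3,8,13,10.5,-0.02,-0.34,-0.009],[3,11,16,10.5,-0.03,-0.42,-0.009],[3,13.5,19,10.5,-0.033,-0.5,-0.009],[3,16,21.2,10,-0.033,-0.528,-0.009],[3,16.3,21.2,9.5,-0.033,-0.528,-0.009],[3,16.3,21.2,9.5,-0.033,-0.528,-0.009]]'
python3 dk.py .049 -.043 .015
```

```text
time_s: 37.77
ee_pos: [0.5899, -0.0122, 0.1675]
eef_rot: [0.966, -0.027, 0.257, 0.007]
force: [-0.3, -0.2, -2.8]
gripper_width: 0.0407
t 37.77 now [ 0.5899 -0.0122  0.1675] yaw_y -93.2 tilt 29.8 w 0.0407 F [-0.3 -0.2 -2.8]
shift cm [ 3.55 -0.33 -6.4 ] turn [ 0.    -0.003 -0.003] q [-0.29 -0.09  2.07  0.18  0.66  1.22]
world [ 0.6254 -0.0155  0.1035]
now in deck [ 0.0502 -0.0418  0.0882]
```

```bash
python3 -m pendant '[[3,0.8,0,-1.5,0,0,0],[3,1.6,-0.1,-3,0,0,0],[3,2.4,-0.2,-4.5,0,0,0],[3,2.9,-0.3,-5.5,0,0,0],[3,3.2,-0.3,-6,0,0,0],[3,3.5,-0.3,-6.4,0,0,0],[3,3.5,-0.3,-6.4,0,0,0],[3,3.5,-0.3,-6.4,0,0,0],[3,3.5,-0.3,-6.4,0,0,0],[3,3.5,-0.3,-6.4,0,0,0]]'
python3 dk.py .047 -.043 .0055
```

```text
time_s: 38.6
ee_pos: [0.6266, -0.0174, 0.1069]
eef_rot: [0.965, -0.028, 0.26, 0.009]
force: [0.5, -0.1, -2.7]
gripper_width: 0.0404
t 38.6 now [ 0.6266 -0.0174  0.1069] yaw_y -93.4 tilt 30.2 w 0.0404 F [ 0.5 -0.1 -2.7]
shift cm [ 0.18  0.18 -1.26] turn [0.002 0.003 0.001] q [-0.27  0.1   2.02  0.21  0.52  1.2 ]
world [ 0.6284 -0.0156  0.0943]
now in deck [ 0.0519 -0.0449  0.0173]
```

```bash
python3 -m pendant '[[3,0.05,0.1,-0.2,0,0,0],[3,0.1,0.15,-0.45,0,0,0],[3,0.2,0.18,-0.7,0,0,0],[3,0.25,0.18,-0.9,0,0,0],[3,0.25,0.18,-1.05,0,0,0],[3,0.25,0.18,-1.15,0,0,0],[3,0.2,0.18,-1.2,0,0,0],[3,0.15,0.18,-1.23,0,0,0],[3,0.15,0.18,-1.23,0,0,0],[3,0.15,0.18,-1.23,0,0,0]]'
python3 dk.py .0435 -.043 .006
```

```text
time_s: 39.43
ee_pos: [0.6287, -0.0155, 0.0948]
eef_rot: [0.965, -0.028, 0.261, 0.008]
force: [-1.9, 2.8, 5.4]
gripper_width: 0.0406
t 39.43 now [ 0.6287 -0.0155  0.0948] yaw_y -93.4 tilt 30.2 w 0.0406 F [-1.9  2.8  5.4]
shift cm [-0.36  0.   -0.18] turn [0.002 0.004 0.001] q [-0.27  0.13  2.01  0.22  0.49  1.19]
world [ 0.6251 -0.0155  0.0929]
now in deck [ 0.0476 -0.0428  0.0058]
```

```bash
python3 -m pendant '[[3,-0.09,0,-0.05,0,0,0],[3,-0.17,0,-0.1,0,0,0],[3,-0.26,0,-0.15,0,0,0],[3,-0.35,0,-0.2,0,0,0],[3,-0.39,0,-0.23,0,0,0],[3,-0.39,0,-0.23,0,0,0],[3,-0.39,0,-0.23,0,0,0],[3,-0.39,0,-0.23,0,0,0],[3,-0.39,0,-0.23,0,0,0],[3,-0.39,0,-0.23,0,0,0]]'
python3 dk.py .0435 -.043 .006
```

```text
time_s: 40.27
ee_pos: [0.6252, -0.0162, 0.0928]
eef_rot: [0.965, -0.029, 0.261, 0.009]
force: [-0.7, 0.2, 7.0]
gripper_width: 0.0405
t 40.27 now [ 0.6252 -0.0162  0.0928] yaw_y -93.4 tilt 30.3 w 0.0405 F [-0.7  0.2  7. ]
shift cm [-0.01  0.07  0.02] turn [0.003 0.005 0.001] q [-0.27  0.12  2.03  0.23  0.48  1.19]
world [ 0.6251 -0.0155  0.0929]
now in deck [ 0.0435 -0.0437  0.0058]
```

Down 1.5 mm more to find the ledge.

```bash
python3 -m pendant '[[3,-0.05,0,-0.02,0,0,0],[3,-0.1,0,-0.05,0,0,0],[3,-0.15,0,-0.07,0,0,0],[3,-0.15,0,-0.07,0,0,0],[3,-0.15,0,-0.07,0,0,0],[3,-0.15,0,-0.07,0,0,0],[3,-0.15,0,-0.07,0,0,0],[3,-0.15,0,-0.07,0,0,0],[3,-0.15,0,-0.07,0,0,0],[3,-0.15,0,-0.07,0,0,0]]'
```

```text
time_s: 41.1
ee_pos: [0.6247, -0.0163, 0.0929]
eef_rot: [0.964, -0.029, 0.262, 0.009]
force: [5.3, 0.9, 4.4]
gripper_width: 0.041
```

```bash
python3 -m pendant '[[4.5,0,0,0,0,0,0],[5.5,0,0,0,0,0,0],[6.2,0,0,0,0,0,0],[6.2,0,0,0,0,0,0],[6.2,-0.5,0,0.87,0,0,0],[6.2,-1.5,0,2.6,0,0,0],[6.2,-2.5,0,4.3,0,0,0],[6.2,-3.5,0,6.1,0,0,0],[6.2,-5,-2,8,0,0.05,0],[6.2,-7,-4,9,0,0.1,0]]'
python3 plan.py .434 -.3665 .12 -42.2
```

```text
time_s: 41.93
ee_pos: [0.552, -0.0553, 0.1823]
eef_rot: [0.977, -0.027, 0.211, 0.01]
force: [1.8, -1.1, 0.8]
gripper_width: 0.0621
t 41.93 now [ 0.552  -0.0553  0.1823] yaw_y -93.3 tilt 24.4 w 0.0621 F [ 1.8 -1.1  0.8]
shift cm [-11.8  -31.12  -6.23] turn [-0.159  0.41   0.876] q [-0.39 -0.16  2.07  0.17  0.83  1.14]
```

```bash
python3 -m pendant '[[8.5,-1.5,-3,0,-0.016,0.041,0.088],[8.5,-3,-7,0,-0.032,0.082,0.175],[8.5,-4.5,-11,0,-0.048,0.123,0.263],[8.5,-6,-15,0,-0.064,0.164,0.35],[8.5,-7.5,-19,0,-0.08,0.205,0.438],[8.5,-9,-22,0,-0.095,0.246,0.526],[8.5,-10,-25,0,-0.11,0.287,0.613],[8.5,-11,-28,-1,-0.127,0.328,0.7],[8.5,-11.8,-31,-2,-0.143,0.37,0.79],[8.5,-11.8,-31,-4,-0.159,0.41,0.876]]'
python3 plan.py .434 -.3665 .07 -42.2
python3 - <<'E'
from h import *
o=snap('11')
crop(o['side'],260,120,420,240,5,'pics/s14.png')
print(proj(o['side'],[.434,-.3665,.011]))
crop(o['side'],330,220,450,340,5,'pics/s15.png')
E
```

```text
time_s: 42.77
ee_pos: [0.4335, -0.3721, 0.1422]
eef_rot: [0.915, 0.404, -0.001, 0.003]
force: [0.6, 0.1, 0.4]
gripper_width: 0.0851
t 42.77 now [ 0.4335 -0.3721  0.1422] yaw_y -42.3 tilt 0.4 w 0.0851 F [0.6 0.1 0.4]
shift cm [ 0.05  0.56 -7.22] turn [0.007 0.    0.002] q [-0.92  0.23  1.7  -0.    1.21 -0.18]
[381.62226082 294.43243107]
```

View pics/s14.png

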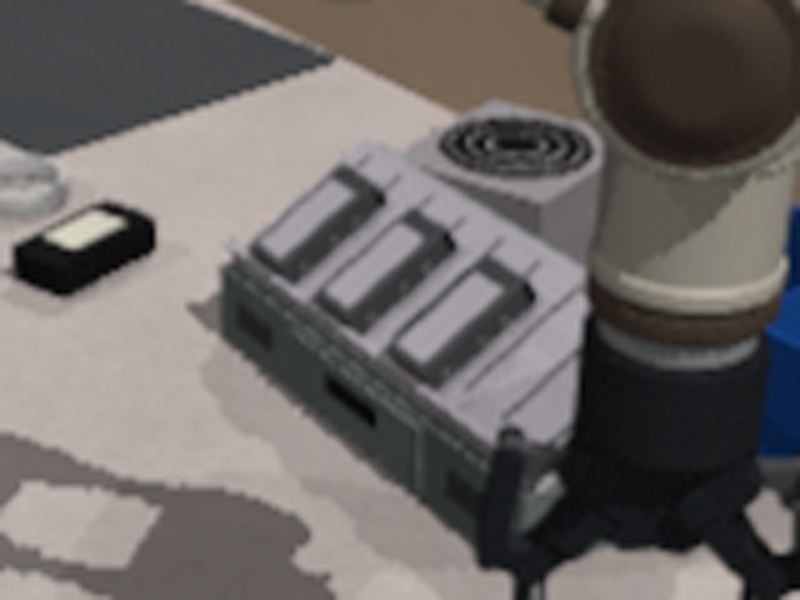

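View pics/s15.png

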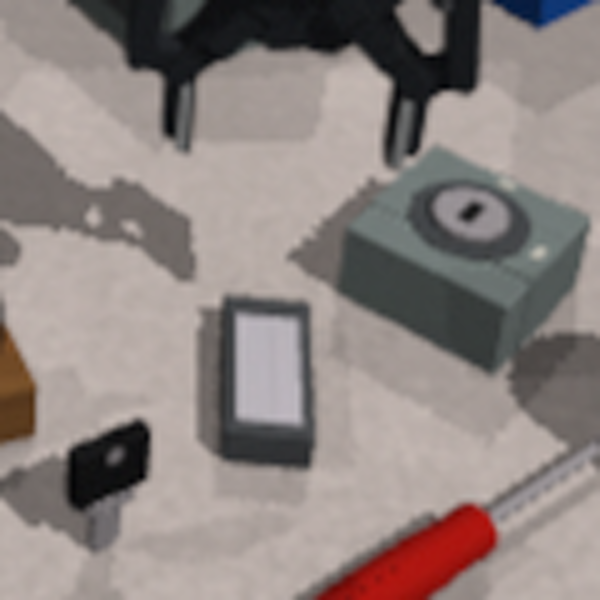

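Three drives are placed, at crop (320,225), (385,275) and (465,320). Drive 4 is at (383,296) against an expected (382,294). I'm grasping it.

```bash
python3 -m pendant '[[8.5,0,0.5,-2,0.007,0,0],[8.5,0,0.5,-5,0.007,0,0],[8.5,0,0.5,-8,0.007,0,0],[8.5,0,0.5,-9,0.007,0,0],[8.5,0,0.5,-9,0.007,0,0],[8.5,0,0.5,-9,0.007,0,0],[8.5,0,0.5,-9,0.007,0,0],[8.5,0,0.5,-9,0.007,0,0],[8.5,0,0.5,-9,0.007,0,0],[8.5,0,0.5,-9,0.007,0,0]]'
python3 plan.py .434 -.3665 .007 -42.2
```

```text
time_s: 43.7
ee_pos: [0.435, -0.3612, 0.0519]
eef_rot: [0.915, 0.404, 0.002, -0.002]
force: [-0.1, 0.4, -1.0]
gripper_width: 0.0847
t 43.7 now [ 0.435  -0.3612  0.0519] yaw_y -42.3 tilt 0.3 w 0.0847 F [-0.1  0.4 -1. ]
shift cm [-0.1  -0.53 -4.49] turn [-0.006  0.002  0.002] q [-0.91  0.34  1.76  0.01  1.04 -0.17]
```

```bash
python3 -m pendant '[[8.5,-0.1,-0.5,0,-0.006,0.002,0],[8.5,-0.1,-0.5,-1.5,-0.006,0.002,0],[8.5,-0.1,-0.5,-3,-0.006,0.002,0],[8.5,-0.1,-0.5,-4.4,-0.006,0.002,0],[8.5,-0.1,-0.5,-4.4,-0.006,0.002,0],[8.5,-0.1,-0.5,-4.4,-0.006,0.002,0],[8.5,-0.1,-0.5,-4.4,-0.006,0.002,0],[8.5,-0.1,-0.5,-4.4,-0.006,0.002,0],[5,-0.1,-0.5,-4.4,-0.006,0.002,0],[4,-0.1,-0.5,-4.4,-0.006,0.002,0]]'
python3 -m pendant '[[3,0,0,0,0,0,0],[3,0,0,0,0,0,0],[3,0,0,0,0,0,0],[3,0,0,0,0,0,0],[3,0,0,0,0,0,0],[3,0,0,0,0,0,0],[3,0,0,1,0,0,0],[3,0,0,3,0,0,0],[3,0,0,6,0,0,0],[3,0,0,9,0,0,0]]' 60
python3 dk.py .052 -.127 .09
```

```text
time_s: 44.53
ee_pos: [0.4338, -0.366, 0.0075]
eef_rot: [0.915, 0.404, -0.0, -0.0]
force: [0.4, 0.1, -0.3]
gripper_width: 0.0633
time_s: 45.37
ee_pos: [0.4323, -0.364, 0.0965]
eef_rot: [0.915, 0.404, -0.001, -0.003]
force: [0.1, -0.8, -0.7]
gripper_width: 0.0404
t 45.37 now [ 0.4323 -0.364   0.0965] yaw_y -42.3 tilt 0.4 w 0.0404 F [ 0.1 -0.8 -0.7]
shift cm [15.33 26.68  7.35] turn [ 0.198 -0.503 -0.872] q [-0.91  0.28  1.74 -0.    1.13 -0.17]
world [ 0.5856 -0.0973  0.1699]
now in deck [-0.1038 -0.4023  0.0951]
```

```bash
python3 -m pendant '[[3,0,1,4,0.02,-0.05,-0.087],[3,1,4,7,0.04,-0.1,-0.174],[3,3,7,9.5,0.06,-0.15,-0.26],[3,4,10,9.5,0.08,-0.2,-0.35],[3,6,13,9.5,0.1,-0.25,-0.436],[3,8,16,9.5,0.119,-0.3,-0.523],[3,10,19,9.5,0.139,-0.35,-0.61],[3,12,22,9.5,0.158,-0.4,-0.7],[3,14,25,9.5,0.178,-0.453,-0.785],[3,15.3,26.7,9.5,0.198,-0.503,-0.872]]'
python3 dk.py .052 -.127 .07
```

```text
time_s: 46.2
ee_pos: [0.5865, -0.0953, 0.1913]
eef_rot: [0.965, -0.03, 0.259, 0.008]
force: [0.4, 0.5, -1.7]
gripper_width: 0.0405
t 46.2 now [ 0.5865 -0.0953  0.1913] yaw_y -93.6 tilt 30.0 w 0.0405 F [ 0.4  0.5 -1.7]
shift cm [ 0.91 -0.26 -3.87] turn [0.001 0.    0.004] q [-0.47 -0.11  2.04  0.29  0.75  1.  ]
world [ 0.5956 -0.0979  0.1526]
now in deck [ 0.0634 -0.125   0.1081]
```

```bash
python3 -m pendant '[[3,0.5,0,-1,0,0,0.004],[3,1,-0.1,-2.5,0,0,0.004],[3,1.3,-0.2,-4,0,0,0.004],[3,1.5,-0.2,-4.5,0,0,0.004],[3,1.5,-0.2,-4.5,0,0,0.004],[3,1.5,-0.2,-4.5,0,0,0.004],[3,1.5,-0.2,-4.5,0,0,0.004],[3,1.5,-0.2,-4.5,0,0,0.004],[3,1.5,-0.2,-4.5,0,0,0.004],[3,1.5,-0.2,-4.5,0,0,0.004]]'
python3 dk.py .049 -.127 .015
```

```text
time_s: 47.03
ee_pos: [0.6017, -0.1007, 0.1474]
eef_rot: [0.966, -0.027, 0.259, 0.009]
force: [0.5, -0.1, -1.6]
gripper_width: 0.0404
t 47.03 now [ 0.6017 -0.1007  0.1474] yaw_y -93.3 tilt 30.0 w 0.0404 F [ 0.5 -0.1 -1.6]
shift cm [ 1.88  0.14 -4.39] turn [ 0.004 -0.    -0.001] q [-0.46 -0.01  2.03  0.33  0.65  0.95]
world [ 0.6205 -0.0993  0.1035]
now in deck [ 0.0548 -0.1295  0.0624]
```

```bash
python3 -m pendant '[[3,0.4,0.1,-0.8,0.004,0,0],[3,0.8,0.1,-1.6,0.004,0,0],[3,1.1,0.1,-2.4,0.004,0,0],[3,1.4,0.1,-3.2,0.004,0,0],[3,1.7,0.1,-3.9,0.004,0,0],[3,1.9,0.1,-4.4,0.004,0,0],[3,1.9,0.1,-4.4,0.004,0,0],[3,1.9,0.1,-4.4,0.004,0,0],[3,1.9,0.1,-4.4,0.004,0,0],[3,1.9,0.1,-4.4,0.004,0,0]]'
python3 dk.py .048 -.127 .0068
```

```text
time_s: 47.87
ee_pos: [0.6207, -0.0997, 0.1032]
eef_rot: [0.966, -0.027, 0.259, 0.007]
force: [-0.4, 0.5, -1.3]
gripper_width: 0.0404
t 47.87 now [ 0.6207 -0.0997  0.1032] yaw_y -93.3 tilt 30.0 w 0.0404 F [-0.4  0.5 -1.3]
shift cm [ 0.3   0.01 -0.73] turn [ 0.    -0.    -0.002] q [-0.45  0.12  2.01  0.37  0.56  0.91]
world [ 0.6237 -0.0995  0.0959]
now in deck [ 0.0491 -0.1273  0.0146]
```

```bash
python3 -m pendant '[[3,0.05,0,-0.15,0,0,0],[3,0.1,0,-0.3,0,0,0],[3,0.2,0,-0.45,0,0,0],[3,0.25,0,-0.6,0,0,0],[3,0.3,0,-0.73,0,0,0],[3,0.3,0,-0.76,0,0,0],[3,0.3,0,-0.76,0,0,0],[3,0.3,0,-0.76,0,0,0],[3,0.3,0,-0.76,0,0,0],[3,0.3,0,-0.76,0,0,0]]'
python3 dk.py .044 -.127 .0068
```

```text
time_s: 48.7
ee_pos: [0.6231, -0.0995, 0.0967]
eef_rot: [0.966, -0.027, 0.258, 0.007]
force: [-24.5, 2.4, 22.9]
gripper_width: 0.0404
t 48.7 now [ 0.6231 -0.0995  0.0967] yaw_y -93.2 tilt 29.9 w 0.0404 F [-24.5   2.4  22.9]
shift cm [-0.29  0.02 -0.28] turn [-0.    -0.001 -0.003] q [-0.44  0.14  2.    0.37  0.55  0.91]
world [ 0.6202 -0.0993  0.0939]
now in deck [ 0.0479 -0.127   0.0078]
```

```bash
python3 -m pendant '[[3,-0.05,0,0.08,0,0,0],[3,-0.14,0,0.03,0,0,0],[3,-0.22,0,-0.02,0,0,0],[3,-0.31,0,-0.07,0,0,0],[3,-0.4,0,-0.11,0,0,0],[3,-0.4,0,-0.11,0,0,0],[3,-0.4,0,-0.11,0,0,0],[3,-0.4,0,-0.11,0,0,0],[3,-0.4,0,-0.11,0,0,0],[3,-0.4,0,-0.11,0,0,0]]'
python3 dk.py .044 -.127 .0068
```

```text
time_s: 49.53
ee_pos: [0.6221, -0.1002, 0.0966]
eef_rot: [0.965, -0.028, 0.261, 0.008]
force: [6.1, 2.4, 4.3]
gripper_width: 0.0404
t 49.53 now [ 0.6221 -0.1002  0.0966] yaw_y -93.3 tilt 30.3 w 0.0404 F [6.1 2.4 4.3]
shift cm [-0.18  0.09 -0.27] turn [ 0.001  0.005 -0.   ] q [-0.45  0.13  2.01  0.38  0.54  0.9 ]
world [ 0.6202 -0.0993  0.0939]
now in deck [ 0.047  -0.1277  0.0082]
```

Run:
```python
from h import *
o=snap('12')
crop(o['side'],300,150,400,225,8,'pics/s16.png')
crop(o['top'],240,120,370,220,6,'pics/t16.png')
```

```text
(no output)
```

View pics/s16.png

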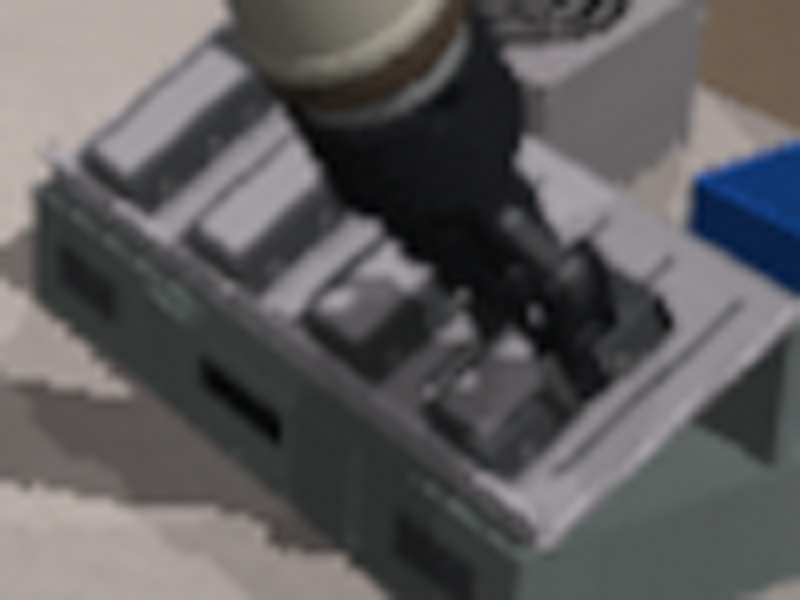

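View pics/t16.png

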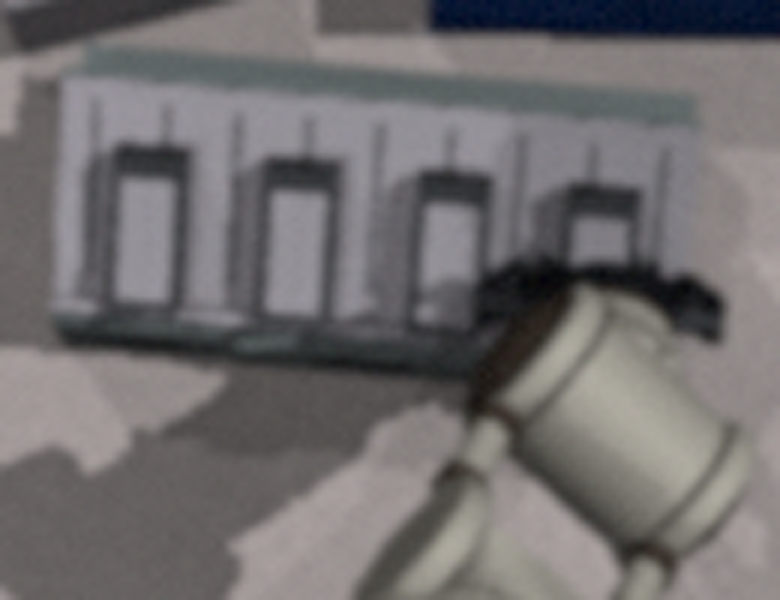

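In the top view the upper ends step evenly (v≈150, 160, 175, 187), parallel to the ledge, so drive 4 is against it too. I'm releasing it.

```bash
python3 -m pendant '[[4.5,0,0,0,0,0,0],[5.5,0,0,0,0,0,0],[6.2,0,0,0,0,0,0],[6.2,0,0,0,0,0,0],[6.2,-0.5,0,0.87,0,0,0],[6.2,-1.5,0,2.6,0,0,0],[6.2,-2.5,0,4.3,0,0,0],[6.2,-3.5,0,6.1,0,0,0],[6.2,-5,-2,8,0,0.05,0],[6.2,-8,-4,9,0,0.1,0]]'
python3 -m pendant '[[6.2,-3,-3,0,0,0.1,0],[6.2,-6,-3,0,0,0.2,0],[8.5,-9,-3,0,0,0.3,0],[8.5,-12,-3,0,0,0.42,0],[8.5,-12,-3,0,0,0.42,0],[8.5,-12,-3,0,0,0.42,0],[8.5,-12,-3,0,0,0.42,0],[8.5,-12,-3,0,0,0.42,0],[8.5,-12,-3,0,0,0.42,0],[8.5,-12,-3,0,0,0.42,0]]'
python3 - <<'E'
from h import *
from dk import O,E
o=snap('13');t=o['top']
crop(o['side'],270,130,400,225,6,'pics/s17.png')
crop(t,240,120,370,220,6,'pics/t17.png')
w=pts(t);D=(w-O)@E
from scipy import ndimage as nd
z=nd.median_filter(np.nan_to_num(D[...,2],nan=-1),3)
m=(z>.013)&(z<.03)&(D[...,0]>0.004)&(D[...,0]<.12)&(abs(D[...,1])<.18)
l,n=nd.label(m)
for i in range(1,n+1):
    k=l==i
    if k.sum()<80: continue
    P=D[k];print(k.sum(),P.mean(0).round(4),'z',np.median(P[:,2]).round(4),cv2.minAreaRect((P[:,:2]*1000).astype(np.float32)))
E
python3 plan.py .307 -.2925 .15 -18
```

```text
time_s: 50.47
ee_pos: [0.5399, -0.1398, 0.1862]
eef_rot: [0.977, -0.026, 0.21, 0.009]
force: [1.2, -1.6, 1.9]
gripper_width: 0.062
time_s: 51.3
ee_pos: [0.4196, -0.1693, 0.1838]
eef_rot: [1.0, -0.025, 0.002, 0.014]
force: [0.3, -0.8, 0.7]
gripper_width: 0.0852
331 [0.0493 0.1283 0.0221] z 0.0223 ((49.20018005371094, 128.14096069335938), (41.61520004272461, 90.09308624267578), 89.33219146728516)
326 [0.0494 0.0435 0.0222] z 0.022 ((48.65326690673828, 43.48694610595703), (41.64924621582031, 88.31253051757812), 89.91529846191406)
321 [ 0.0495 -0.0422  0.0223] z 0.0219 ((48.4202766418457, -42.333717346191406), (41.691925048828125, 88.88531494140625), 89.48863220214844)
320 [ 0.049  -0.1259  0.0223] z 0.0226 ((48.34455490112305, -126.04969787597656), (41.97393035888672, 88.55518341064453), 89.6886215209961)
t 51.4 now [ 0.4196 -0.1694  0.1839] yaw_y -92.8 tilt 1.6 w 0.0849 F [-0.   0.1  0.2]
shift cm [-11.26 -12.31  -3.39] turn [0.022 0.02  1.306] q [-0.64 -0.14  1.99 -0.02  1.27  0.99]
```

View pics/s17.png

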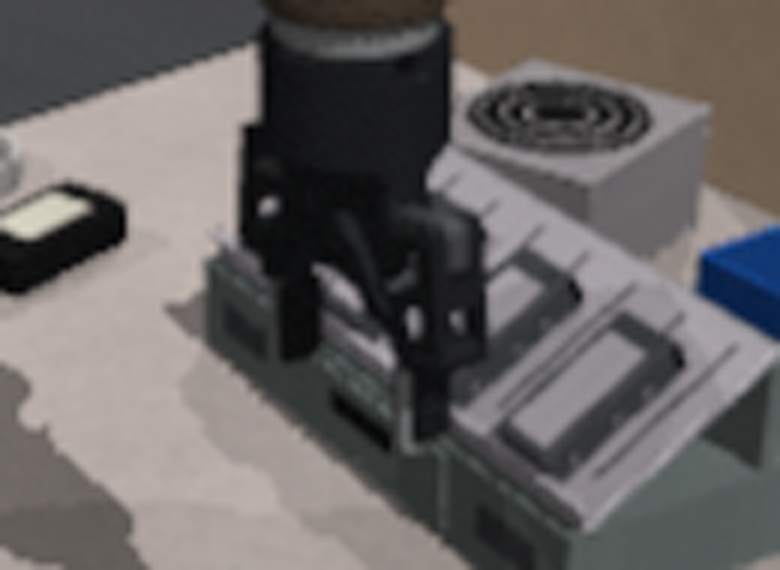

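View pics/t17.png

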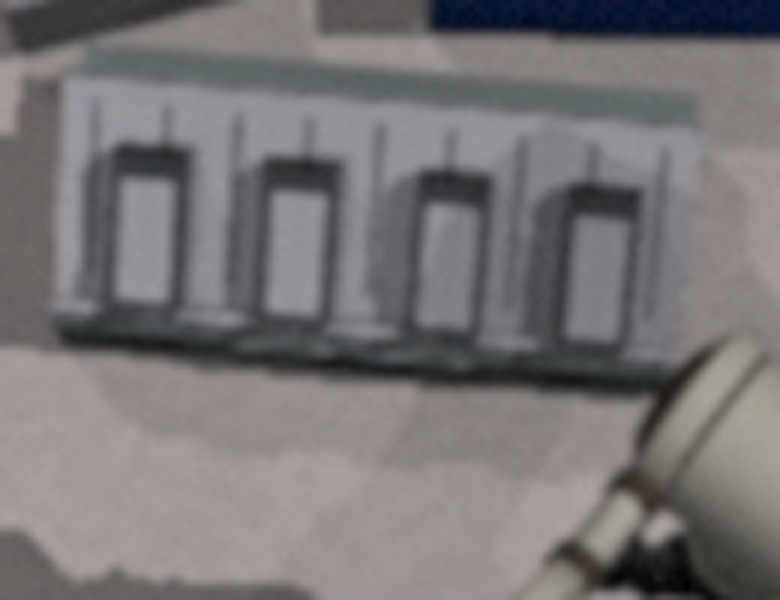

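All four drives measure 22 mm above the deck, with y at 0.128, 0.043, -0.042 and -0.126. Their upper ends are at 93 mm, as required. Next come the key and slot measurements.

Run:
```python
from h import *
for tag in('5','13'):
    t=load(f'/tmp/top{tag}.npz');s=load(f'/tmp/side{tag}.npz')
    for nm,c,(u0,v0,u1,v1) in(('top',t,(395,165,440,205)),('side',s,(395,235,455,285))):
        p=proj(c,[.567,-.371,.052]);print(tag,nm,p.round(1))
t=load('/tmp/top13.npz');s=load('/tmp/side13.npz');t5=load('/tmp/top5.npz')
crop(t,395,165,440,205,16,'pics/tsw.png')
p=proj(s,[.567,-.371,.052]).astype(int);crop(s,p[0]-25,p[1]-20,p[0]+25,p[1]+20,16,'pics/ssw.png');print(p)
p=proj(t5,[.307,-.2925,.072]).astype(int);crop(t5,p[0]-20,p[1]-15,p[0]+20,p[1]+15,18,'pics/tk.png');print(p)
p=proj(s,[.307,-.2925,.05]).astype(int);crop(s,p[0]-30,p[1]-22,p[0]+30,p[1]+22,13,'pics/sk2.png');print(p)
```

```text
5 top [416.6 183.9]
5 side [423.3 261.6]
13 top [416.6 183.9]
13 side [423.3 261.6]
[423 261]
[395 258]
[320 286]
```

View pics/tsw.png

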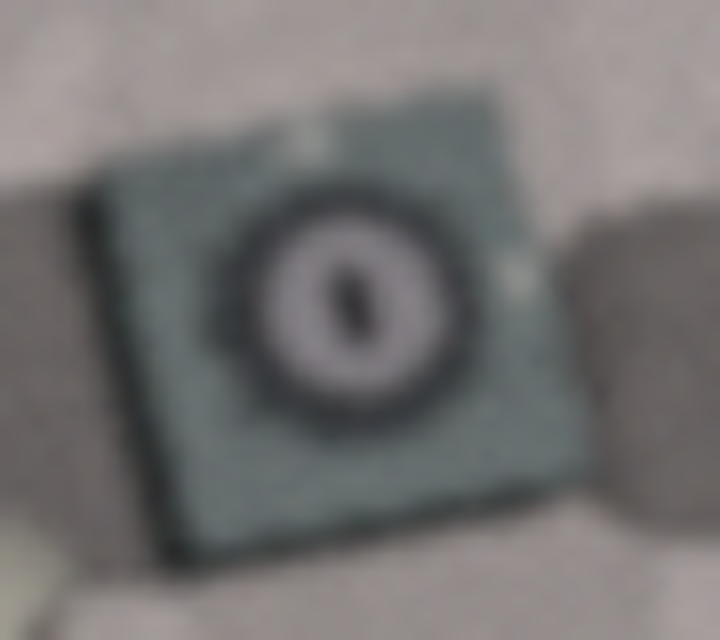

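View pics/ssw.png

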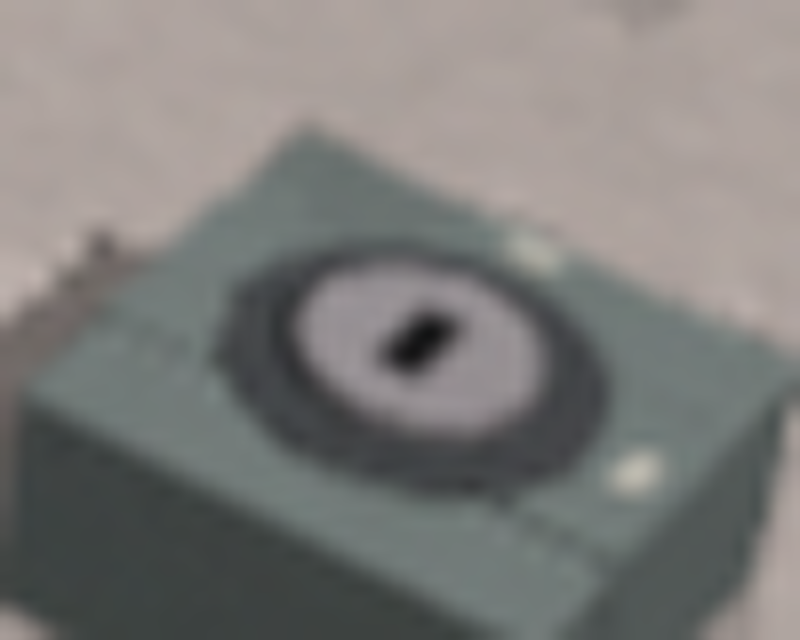

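View pics/tk.png

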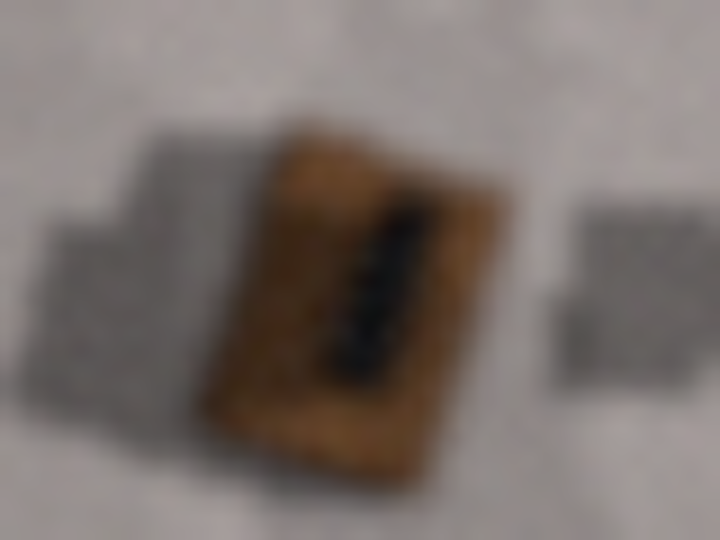

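View pics/sk2.png

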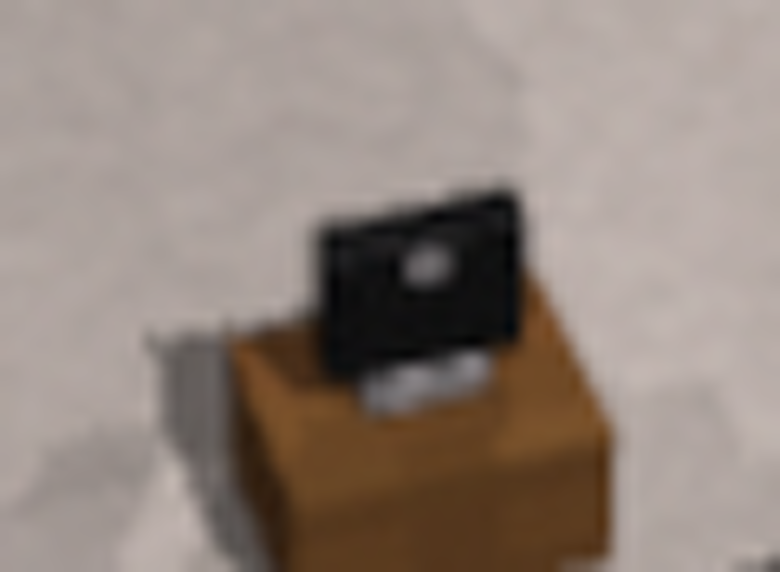

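Run:
```python
from h import *
t=load('/tmp/top13.npz');s=load('/tmp/side13.npz')
T=lambda x,y,h,a=395,b=165,k=16: ray(t,a+(x+.5)/k-.5,b+(y+.5)/k-.5,h)
S=lambda x,y,h,a,b,k: ray(s,a+(x+.5)/k-.5,b+(y+.5)/k-.5,h)
sw=lambda x,y,h: S(x,y,h,398,241,16); ky=lambda x,y,h: S(x,y,h,290,264,13)
ang=lambda a,b: np.degrees(np.arctan2(*(a-b)[[1,0]])).round(1)
print('slot top',T(352,305,.052),'disc',T(355,307,.052)); print('slot side',sw(422,340,.052),'disc',sw(422,348,.052))
print('slot ang top',ang(T(347,270,.052),T(357,338,.052)),'side',ang(sw(447,318,.052),sw(397,365,.052)))
print('box ang top L',ang(T(100,165,.046),T(190,560,.046)),'R',ang(T(492,90,.046),T(590,480,.046)),'top',ang(T(100,165,.046),T(492,90,.046))-90,'bot',ang(T(190,560,.046),T(590,480,.046))-90)
print('box cen',(T(100,165,.046)+T(590,480,.046)+T(190,560,.046)+T(492,90,.046))/4)
K=lambda x,y,h: T(x,y,h,375,243,18)
print('key top ang',ang(K(418,190,.072),K(350,385,.072)),'cen',K(384,287,.072))
print('blk edges',ang(K(510,185,.032),K(420,490,.032)),ang(K(285,130,.032),K(205,410,.032)))
print('bow side face top corners',ky(518,187,.072),ky(322,225,.072),'ang',ang(ky(518,187,.072),ky(322,225,.072)))
print('bow bottom',ky(518,345,.040),ky(325,378,.040), 'ang',ang(ky(518,345,.04),ky(325,378,.04)))
```

```text
slot top [ 0.56790704 -0.37088261  0.052     ] disc [ 0.56747866 -0.37152465  0.052     ]
slot side [ 0.56769234 -0.37248861  0.052     ] disc [ 0.56620952 -0.37379791  0.052     ]
slot ang top 7.2 side 11.9
box ang top L 11.9 R 12.6 top 12.400000000000006 bot 12.700000000000003
box cen [ 0.56531654 -0.37014267  0.046     ]
key top ang -19.7 cen [ 0.30650758 -0.29313839  0.072     ]
blk edges -17.1 -16.3
bow side face top corners [ 0.32496966 -0.3009738   0.072     ] [ 0.29102366 -0.28901667  0.072     ] ang -19.4
bow bottom [ 0.32167173 -0.30628542  0.04      ] [ 0.28863309 -0.29316314  0.04      ] ang -21.7
```

```bash
python3 plan.py .3075 -.293 .13 -108.5
```

```text
t 51.4 now [ 0.4196 -0.1694  0.1839] yaw_y -92.8 tilt 1.6 w 0.0849 F [-0.   0.1  0.2]
shift cm [-11.21 -12.36  -5.39] turn [ 0.028 -0.001 -0.274] q [-0.64 -0.14  1.99 -0.02  1.27  0.99]
```

```bash
python3 -m pendant '[[5,-2,-2,0,0.01,0,-0.07],[5,-4,-5,0,0.028,0,-0.15],[5,-7,-8,0,0.028,0,-0.22],[5,-9,-10,-1,0.028,0,-0.274],[5,-11.2,-12.3,-3,0.028,0,-0.274],[5,-11.2,-12.3,-5,0.028,0,-0.274],[5,-11.2,-12.3,-5.4,0.028,0,-0.274],[5,-11.2,-12.3,-5.4,0.028,0,-0.274],[5,-11.2,-12.3,-5.4,0.028,0,-0.274],[5,-11.2,-12.3,-5.4,0.028,0,-0.274]]'
python3 plan.py .3075 -.293 .09 -108.5
python3 - <<'E'
from h import *
o=snap('14')
crop(o['side'],270,215,390,315,6,'pics/s18.png')
E
```

```text
time_s: 52.23
ee_pos: [0.3085, -0.2927, 0.1312]
eef_rot: [0.987, -0.16, -0.0, 0.001]
force: [0.7, -0.4, -0.6]
gripper_width: 0.0501
t 52.23 now [ 0.3085 -0.2927  0.1312] yaw_y -108.4 tilt 0.1 w 0.0501 F [ 0.7 -0.4 -0.6]
shift cm [-0.1  -0.03 -4.12] turn [ 0.002 -0.001 -0.001] q [-1.04 -0.14  2.1  -0.    1.18  0.85]
```

View pics/s18.png

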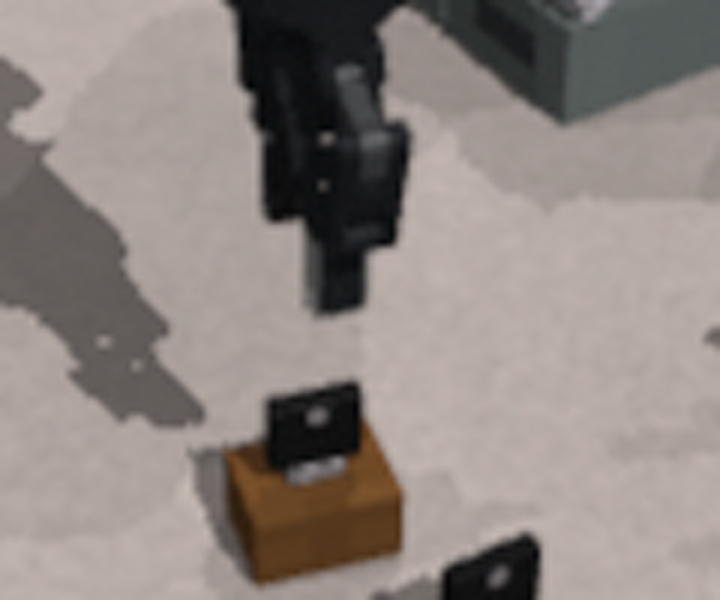

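The gripper is above the block key, with the bow at crop (315,425) and the decoy at (490,580). I'm descending.

```bash
python3 -m pendant '[[5,-0.1,0,-1.5,0,0,0],[5,-0.1,0,-3,0,0,0],[5,-0.1,0,-4.5,0,0,0],[5,-0.1,0,-6,0,0,0],[5,-0.1,0,-7.5,0,0,0],[5,-0.1,0,-8.5,0,0,0],[5,-0.1,0,-9,0,0,0],[5,-0.1,0,-9,0,0,0],[5,-0.1,0,-9,0,0,0],[5,-0.1,0,-9,0,0,0]]'
python3 - <<'E'
from h import *
o=snap('15')
crop(o['side'],270,215,390,315,6,'pics/s19.png')
E
```

```text
time_s: 53.17
ee_pos: [0.307, -0.2932, 0.0409]
eef_rot: [0.987, -0.161, -0.0, 0.001]
force: [-0.6, 0.3, -0.1]
gripper_width: 0.0499
```

View pics/s19.png

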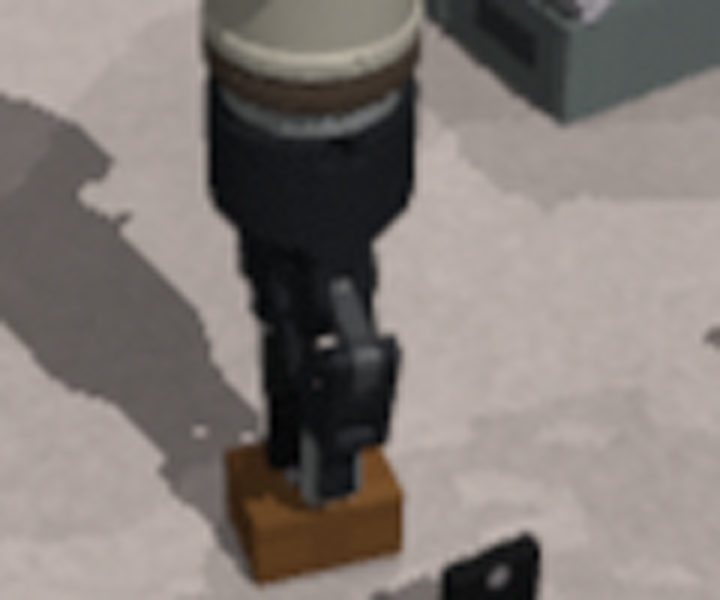

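The near finger straddles the bow at crop (330,460). I'm closing on it.

```bash
python3 -m pendant '[[4,0,0,0,0,0,0],[3,0,0,0,0,0,0],[2.2,0,0,0,0,0,0],[1.7,0,0,0,0,0,0],[1.3,0,0,0,0,0,0],[1,0,0,0,0,0,0],[0.5,0,0,0,0,0,0],[0.2,0,0,0,0,0,0],[0.2,0,0,0,0,0,0],[0.2,0,0,0,0,0,0]]' 40
python3 -m pendant '[[0.2,0,0,0.5,0,0,0],[0.2,0,0,1,0,0,0],[0.2,0,0,1.5,0,0,0],[0.2,0,0,2,0,0,0],[0.2,0,0,3,0,0,0],[0.2,0,0,4,0,0,0],[0.2,0,0,6,0,0,0],[0.2,0,0,8,0,0,0],[0.2,0,0,8,0,0,0],[0.2,0,0,8,0,0,0]]' 60
python3 plan.py .5677 -.3716 .14 -77.7
python3 - <<'E'
from h import *
o=snap('16')
crop(o['side'],270,195,390,315,6,'pics/s20.png')
E
```

```text
time_s: 54.1
ee_pos: [0.3062, -0.2937, 0.0402]
eef_rot: [0.987, -0.161, -0.001, 0.001]
force: [-2.1, -4.6, -1.4]
gripper_width: 0.0095
time_s: 54.93
ee_pos: [0.3071, -0.293, 0.1213]
eef_rot: [0.987, -0.161, 0.0, 0.001]
force: [0.0, 0.2, -1.0]
gripper_width: 0.009
t 54.93 now [ 0.3071 -0.293   0.1213] yaw_y -108.5 tilt 0.1 w 0.009 F [ 0.   0.2 -1. ]
shift cm [26.06 -7.86  1.87] turn [0.002 0.    0.538] q [-1.05 -0.13  2.11 -0.    1.15  0.85]
```

View pics/s20.png

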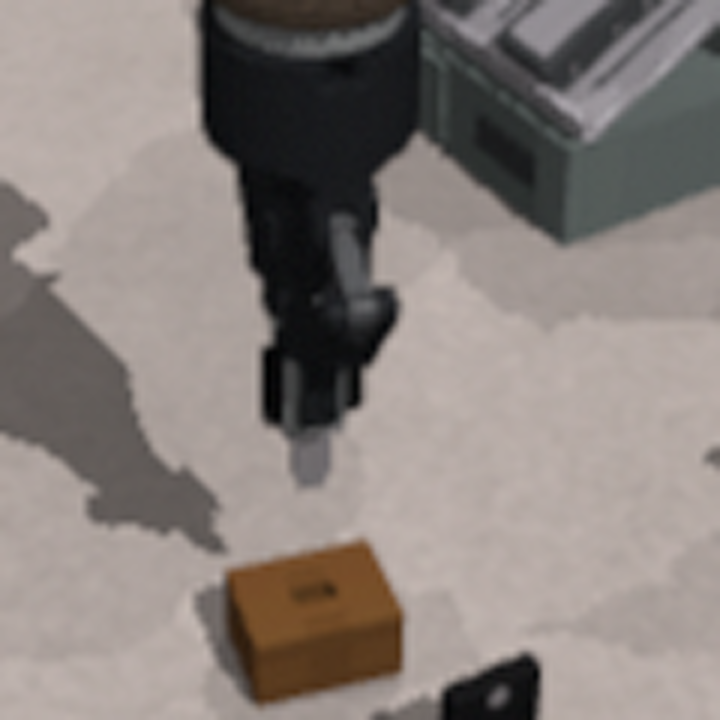

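The key is lifted and its blade hangs straight at crop (311,460). I'm carrying it over the switch.

```bash
python3 -m pendant '[[0.2,2,-0.6,1,0,0,0.06],[0.2,5,-1.5,1.9,0,0,0.12],[0.2,8.5,-2.5,1.9,0,0,0.2],[0.2,12,-3.6,1.9,0,0,0.28],[0.2,15.5,-4.7,1.9,0,0,0.36],[0.2,19,-5.7,1.9,0,0,0.44],[0.2,22.5,-6.8,1.9,0,0,0.5],[0.2,25,-7.5,1.9,0,0,0.538],[0.2,26,-7.85,1.9,0,0,0.538],[0.2,26,-7.85,1.9,0,0,0.538]]'
python3 -m pendant '[[0.2,0,0,0,0,0,0],[0.2,0,0,0,0,0,0],[0.2,0,0,-1,0,0,0],[0.2,0,0,-2,0,0,0],[0.2,0,0,-3,0,0,0],[0.2,0,0,-4,0,0,0],[0.2,0,0,-4,0,0,0],[0.2,0,0,-4,0,0,0],[0.2,0,0,-4,0,0,0],[0.2,0,0,-4,0,0,0]]'
python3 plan.py .5677 -.3716 .088 -77.7
python3 - <<'E'
from h import *
o=snap('17');s=o['side']
crop(s,395,210,455,285,9,'pics/s21.png')
crop(o['top'],385,155,455,210,10,'pics/t21.png')
for z in (.06,.1): print(proj(s,[.5677,-.3716,z]))
E
```

```text
time_s: 55.87
ee_pos: [0.5677, -0.3705, 0.1366]
eef_rot: [0.994, 0.108, -0.001, -0.001]
force: [0.6, -1.1, -0.4]
gripper_width: 0.0089
time_s: 56.7
ee_pos: [0.5669, -0.3714, 0.0998]
eef_rot: [0.994, 0.107, -0.0, 0.001]
force: [0.6, -0.9, -0.9]
gripper_width: 0.0088
t 56.7 now [ 0.5669 -0.3714  0.0998] yaw_y -77.7 tilt 0.1 w 0.0088 F [ 0.6 -0.9 -0.9]
shift cm [ 0.08 -0.02 -1.18] turn [ 0.002 -0.001  0.   ] q [-0.76  0.53  1.39 -0.    1.22  0.6 ]
[424.10208417 259.11444157]
[426.49898425 246.39534196]
```

View pics/s21.png

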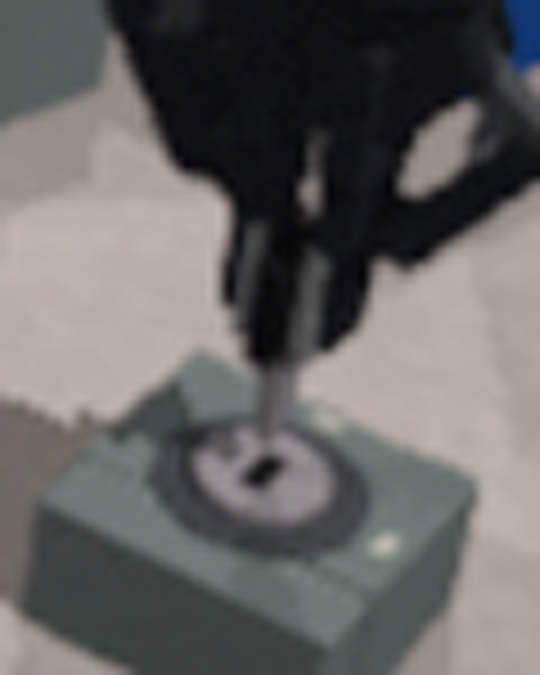

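View pics/t21.png

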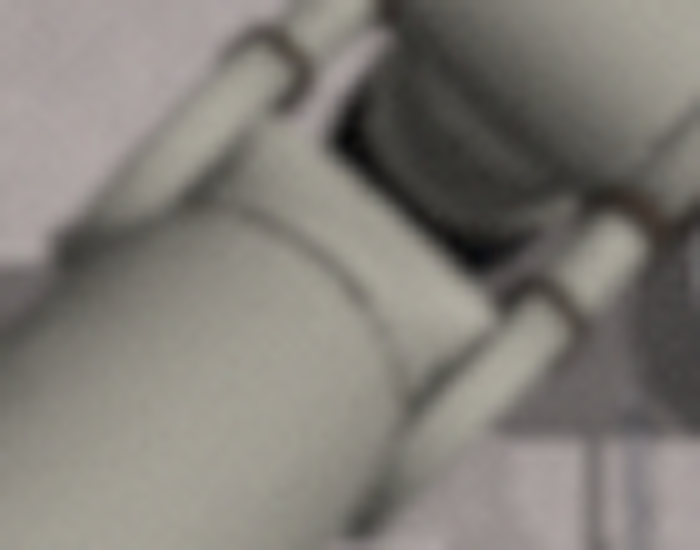

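The tip at crop (270,433) lines up with the slot at (262,472) to about 0.5 mm. I'm inserting slowly.

```bash
python3 -m pendant '[[0.2,0.08,0,-0.5,0,0,0],[0.2,0.08,0,-0.9,0,0,0],[0.2,0.08,0,-1.2,0,0,0],[0.2,0.08,0,-1.4,0,0,0],[0.2,0.08,0,-1.6,0,0,0],[0.2,0.08,0,-1.8,0,0,0],[0.2,0.08,0,-1.8,0,0,0],[0.2,0.08,0,-1.8,0,0,0],[0.2,0.08,0,-1.8,0,0,0],[0.2,0.08,0,-1.8,0,0,0]]'
```

```text
time_s: 57.63
ee_pos: [0.5674, -0.3711, 0.0812]
eef_rot: [0.994, 0.107, -0.001, 0.001]
force: [0.5, -0.0, 0.2]
gripper_width: 0.0091
```

Tip is about 7 mm below the mouth with no force, so it is in the slot. Going deeper.

```bash
python3 -m pendant '[[0.2,0,0,-0.3,0,0,0],[0.2,0,0,-0.6,0,0,0],[0.2,0,0,-0.9,0,0,0],[0.2,0,0,-1.2,0,0,0],[0.2,0,0,-1.5,0,0,0],[0.2,0,0,-1.8,0,0,0],[0.2,0,0,-2.0,0,0,0],[0.2,0,0,-2.0,0,0,0],[0.2,0,0,-2.0,0,0,0],[0.2,0,0,-2.0,0,0,0]]'
```

```text
time_s: 58.47
ee_pos: [0.5674, -0.3711, 0.0612]
eef_rot: [0.994, 0.107, -0.001, 0.001]
force: [-0.2, -0.5, -0.3]
gripper_width: 0.009
```

The key is about 27 mm in. Turning clockwise.

```bash
python3 -m pendant '[[0.2,0,0,0,0,0,-0.08],[0.2,0,0,0,0,0,-0.16],[0.2,0,0,0,0,0,-0.24],[0.2,0,0,0,0,0,-0.32],[0.2,0,0,0,0,0,-0.4],[0.2,0,0,0,0,0,-0.48],[0.2,0,0,0,0,0,-0.56],[0.2,0,0,0,0,0,-0.64],[0.2,0,0,0,0,0,-0.7],[0.2,0,0,0,0,0,-0.7]]'
python3 -m pendant '[[0.2,0,0,0,0,0,-0.08],[0.2,0,0,0,0,0,-0.16],[0.2,0,0,0,0,0,-0.24],[0.2,0,0,0,0,0,-0.32],[0.2,0,0,0,0,0,-0.4],[0.2,0,0,0,0,0,-0.48],[0.2,0,0,0,0,0,-0.56],[0.2,0,0,0,0,0,-0.63],[0.2,0,0,0,0,0,-0.66],[0.2,0,0,0,0,0,-0.66]]'
python3 plan.py .5677 -.3716 .06 -155
python3 -c "
from plant import r;print(r.sense()['wrist_torque'])"
```

```text
time_s: 59.3
ee_pos: [0.5677, -0.3706, 0.0613]
eef_rot: [0.971, -0.241, -0.001, -0.0]
force: [1.2, 0.9, -0.2]
gripper_width: 0.0089
time_s: 60.13
ee_pos: [0.5682, -0.3706, 0.0613]
eef_rot: [0.841, -0.541, -0.0, -0.001]
force: [3.7, 2.4, -0.7]
gripper_width: 0.009
t 60.13 now [ 0.5682 -0.3706  0.0613] yaw_y -155.6 tilt 0.1 w 0.009 F [ 3.7  2.4 -0.7]
shift cm [-0.05 -0.1  -0.13] turn [-0.002  0.001  0.01 ] q [-0.76  0.58  1.4   0.    1.16  1.96]
[ 0.39138173 -0.73748765  0.08213166]
```

The blade has about 0.2 rad of play in the slot, so the cylinder lags. I keep turning until the torque shows the stop.

```bash
python3 -m pendant '[[0.2,0,0,0,0,0,-0.04],[0.2,0,0,0,0,0,-0.08],[0.2,0,0,0,0,0,-0.12],[0.2,0,0,0,0,0,-0.15],[0.2,0,0,0,0,0,-0.15],[0.2,0,0,0,0,0,-0.15],[0.2,0,0,0,0,0,-0.15],[0.2,0,0,0,0,0,-0.15],[0.2,0,0,0,0,0,-0.15],[0.2,0,0,0,0,0,-0.15]]'
python3 -c "
from plant import r;print(r.sense()['wrist_torque'])"
python3 -m pendant '[[0.2,0,0,0,0,0,-0.02],[0.2,0,0,0,0,0,-0.04],[0.2,0,0,0,0,0,-0.06],[0.2,0,0,0,0,0,-0.08],[0.2,0,0,0,0,0,-0.08],[0.2,0,0,0,0,0,-0.08],[0.2,0,0,0,0,0,-0.08],[0.2,0,0,0,0,0,-0.08],[0.2,0,0,0,0,0,-0.08],[0.2,0,0,0,0,0,-0.08]]'
python3 plan.py .5677 -.3716 .06 -155
python3 -c "
from plant import r;print(r.sense()['wrist_torque'])"
```

```text
time_s: 60.97
ee_pos: [0.5683, -0.3706, 0.0613]
eef_rot: [0.798, -0.602, -0.0, -0.001]
force: [5.4, 2.1, -1.6]
gripper_width: 0.0091
[ 0.48685543 -0.97783698  0.08602408]
time_s: 61.8
ee_pos: [0.5684, -0.3707, 0.0613]
eef_rot: [0.774, -0.634, 0.0, -0.001]
force: [5.9, 2.9, -0.2]
gripper_width: 0.0094
t 61.8 now [ 0.5684 -0.3707  0.0613] yaw_y -168.6 tilt 0.1 w 0.0094 F [ 5.9  2.9 -0.2]
shift cm [-0.07 -0.09 -0.13] turn [-0.002  0.001  0.238] q [-0.76  0.58  1.4   0.    1.16  2.19]
[ 0.40404726 -0.97017142  0.0570761 ]
```

```bash
python3 -m pendant '[[0.2,0,0,0,0,0,-0.02],[0.2,0,0,0,0,0,-0.04],[0.2,0,0,0,0,0,-0.06],[0.2,0,0,0,0,0,-0.08],[0.2,0,0,0,0,0,-0.1],[0.2,0,0,0,0,0,-0.1],[0.2,0,0,0,0,0,-0.1],[0.2,0,0,0,0,0,-0.1],[0.2,0,0,0,0,0,-0.1],[0.2,0,0,0,0,0,-0.1]]' 80
python3 plan.py .5677 -.3716 .06 -155
python3 - <<'E'
from h import *
from plant import r
print(r.sense()['wrist_torque'])
o=snap('18');s=o['side']
crop(s,395,220,455,280,12,'pics/s22.png')
E
```

```text
time_s: 62.63
ee_pos: [0.5686, -0.3708, 0.0614]
eef_rot: [0.741, -0.671, 0.0, -0.001]
force: [5.2, 2.2, -1.9]
gripper_width: 0.0087
t 62.63 now [ 0.5686 -0.3708  0.0614] yaw_y -174.3 tilt 0.1 w 0.0087 F [ 5.2  2.2 -1.9]
shift cm [-0.09 -0.08 -0.14] turn [-0.002  0.002  0.337] q [-0.76  0.58  1.4   0.    1.15  2.29]
[ 0.40187532 -1.18775433  0.37572393]
```

View pics/s22.png

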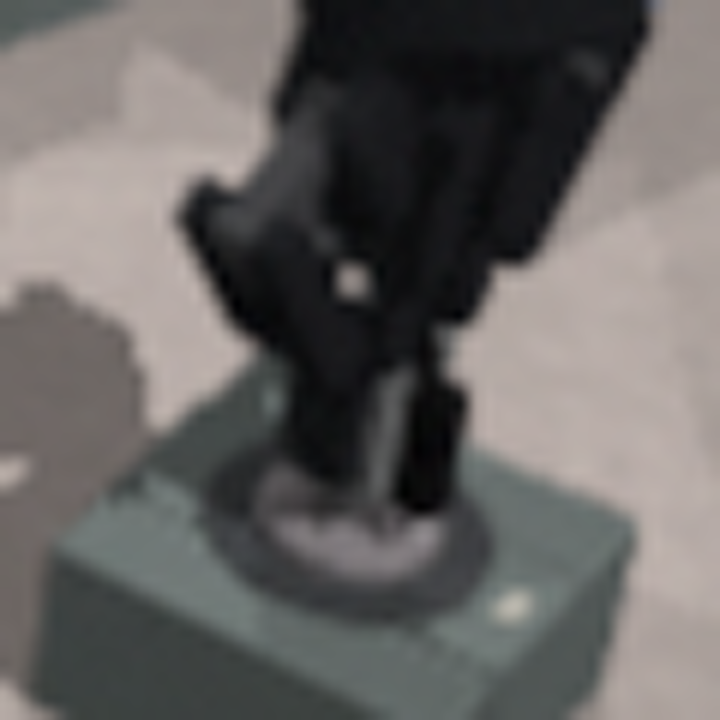

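Torque rose from 0.06 to 0.38 N·m, so the cylinder is at its stop. I'm easing off slightly (within the slot play), pressing down a touch, releasing and rising.

```bash
python3 -m pendant '[[0.2,0,0,0,0,0,0.02],[0.2,0,0,-0.05,0,0,0.05],[0.2,0,0,-0.1,0,0,0.07],[0.2,0,0,-0.1,0,0,0.07],[1.5,0,0,-0.1,0,0,0.07],[2.5,0,0,-0.1,0,0,0.07],[3,0,0,-0.1,0,0,0.07],[3,0,0,-0.1,0,0,0.07],[3,0,0,0.5,0,0,0.07],[3,0,0,2,0,0,0.07]]'
python3 -m pendant '[[3,0,0,2,0,0,0],[3,0,0,4,0,0,0],[3,0,0,6,0,0,0],[3,0,0,9,0,0,0],[3,-2,2,12,0,0,0],[3,-5,4,14,0,0,0],[3,-8,6,14,0,0,0],[3,-11,8,14,0,0,0],[3,-14,10,14,0,0,0],[3,-17,12,14,0,0,0]]'
python3 - <<'E'
from h import *
o=snap('19')
s=o['side'];crop(s,385,215,455,285,10,'pics/s23.png')
crop(o['top'],385,155,455,210,10,'pics/t23.png')
E
```

```text
time_s: 63.57
ee_pos: [0.5656, -0.3699, 0.0789]
eef_rot: [0.763, -0.646, -0.004, -0.0]
force: [-0.4, 0.4, 0.4]
gripper_width: 0.0299
time_s: 64.4
ee_pos: [0.3961, -0.2503, 0.2224]
eef_rot: [0.763, -0.646, 0.0, -0.0]
force: [-0.5, -0.2, 0.8]
gripper_width: 0.0299
```

View pics/s23.png

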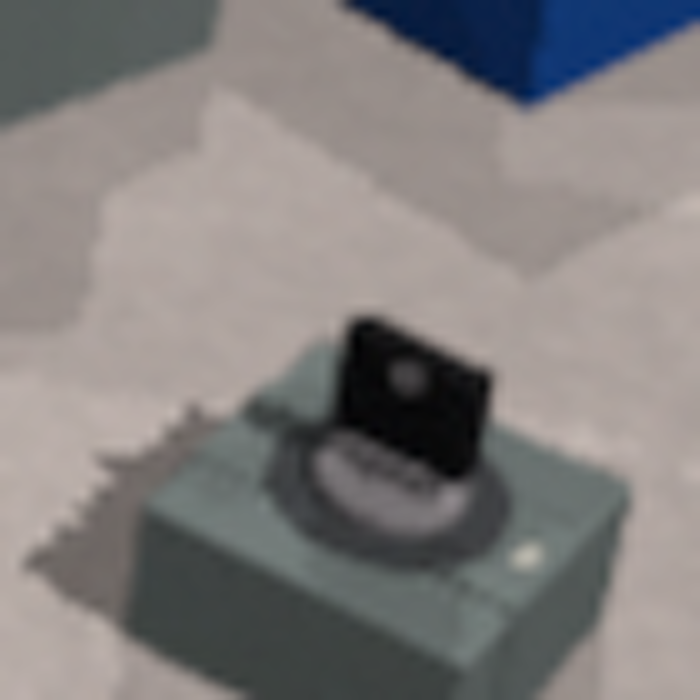

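View pics/t23.png

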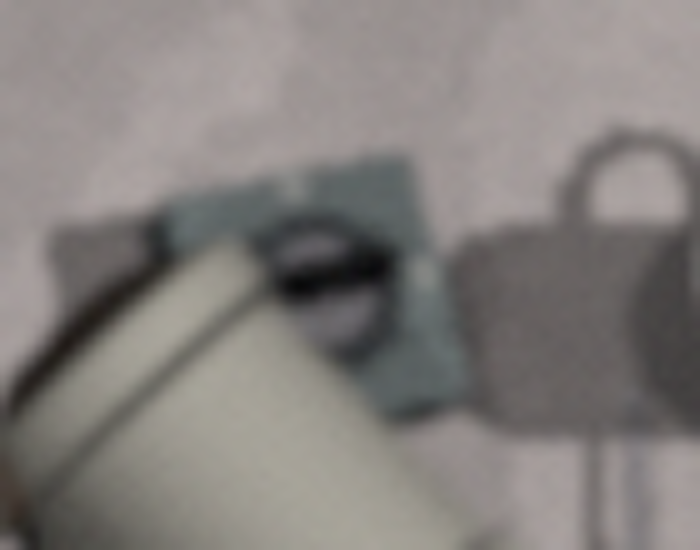

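The key is seated with its collar on the cylinder, and the bow is turned (side crop (415,395)). I'll check the angle and do a final check of the whole scene.

```bash
python3 -m pendant '[[3,-2,-2,0,0,0,0],[3,-4,-5,0,0,0,0],[3,-5,-9,0,0,0,0],[3,-7,-13,0,0,0,0],[3,-8,-17,0,0,0,0],[3,-9,-20,0,0,0,0],[3,-9,-20,0,0,0,0],[3,-9,-20,0,0,0,0],[3,-9,-20,0,0,0,0],[3,-9,-20,0,0,0,0]]'
python3 - <<'E'
from h import *
from dk import O,E
from scipy import ndimage as nd
s=load('/tmp/side19.npz')
S=lambda x,y,h: ray(s,385+(x+.5)/10-.5,215+(y+.5)/10-.5,h)
a,b=S(492,375,.092),S(358,316,.092);print(a,b,np.linalg.norm(a-b),np.degrees(np.arctan2(*(a-b)[[1,0]])))
a,b=S(475,478,.060),S(338,412,.060);print(a,b,np.linalg.norm(a-b),np.degrees(np.arctan2(*(a-b)[[1,0]])))
o=snap('20');t=o['top'];cv2.imwrite('pics/side20.png',o['side']['img'][:,:,::-1]);cv2.imwrite('pics/top20.png',t['img'][:,:,::-1])
crop(t,385,155,455,210,10,'pics/t24.png')
w=pts(t);D=(w-O)@E
z=nd.median_filter(np.nan_to_num(D[...,2],nan=-1),3)
m=(z>.013)&(z<.03)&(D[...,0]>0.004)&(D[...,0]<.12)&(abs(D[...,1])<.18)
l,n=nd.label(m)
for i in range(1,n+1):
    k=l==i
    if k.sum()>80: P=D[k];print(P.mean(0).round(4),cv2.minAreaRect((P[:,:2]*1000).astype(np.float32)))
E
python3 meas.py /tmp/top20.npz; python3 plan.py 0 0 0 0
```

```text
time_s: 65.33
ee_pos: [0.3079, -0.4504, 0.2216]
eef_rot: [0.763, -0.646, -0.001, -0.0]
force: [0.6, -0.7, -0.4]
gripper_width: 0.0303
[ 0.57380668 -0.3904985   0.092     ] [ 0.5649664 -0.355875   0.092    ] 0.03573425627426863 -75.67691804971949
[ 0.57421067 -0.39130919  0.06      ] [ 0.56597099 -0.35427347  0.06      ] 0.037941232152861645 -77.457172379359
[0.0499 0.1281 0.0221] ((48.6151123046875, 129.1003875732422), (43.56491470336914, 89.40906524658203), 89.42633056640625)
[0.0491 0.0437 0.0225] ((49.275508880615234, 44.08558654785156), (88.75924682617188, 42.011722564697266), 0.40561461448669434)
[ 0.0497 -0.0423  0.0229] ((48.56481170654297, -42.11489486694336), (41.98231506347656, 87.60004425048828), 89.9012222290039)
[ 0.0494 -0.1259  0.0228] ((48.22020721435547, -126.156982421875), (42.080081939697266, 88.1556625366211), 89.69751739501953)
[206.2 191. ] cen [0.5291 0.3572] rect 532.8 356.0 51 58 z 0.0312 axis deg 85.8 sd mm [12.5 17. ]
[148.2 223.1] cen [0.4131 0.5503] rect 413.3 550.2 104 59 z 0.0245 axis deg -168.6 sd mm [16.8 29.4]
[448.4 227. ] cen [ 0.4233 -0.4851] rect 423.1 -487.3 28 57 z 0.0216 axis deg 175.4 sd mm [ 7.2 14.5]
[393.6 254.6] cen [ 0.3228 -0.2924] rect 326.4 -292.2 31 58 z 0.0313 axis deg 107.2 sd mm [ 8.1 13.8]
t 65.43 now [ 0.3079 -0.4502  0.2214] yaw_y -170.4 tilt 0.1 w 0.0295 F [ 0.8  0.2 -0.3]
shift cm [-30.79  45.02 -22.14] turn [ 1.000e-03 -2.000e-03  2.975e+00] q [-1.19  0.09  1.69 -0.    1.36  1.78]
```

View pics/side20.png

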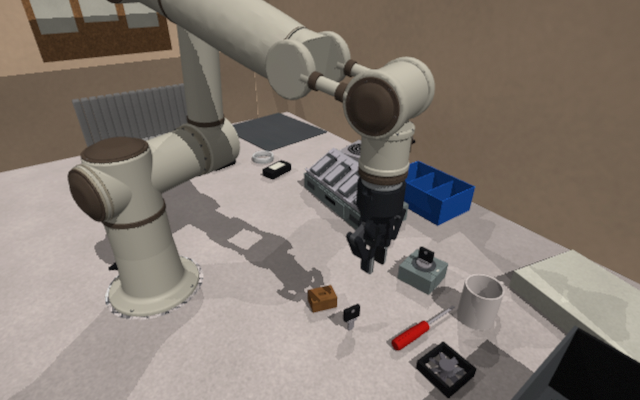

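View pics/t24.png

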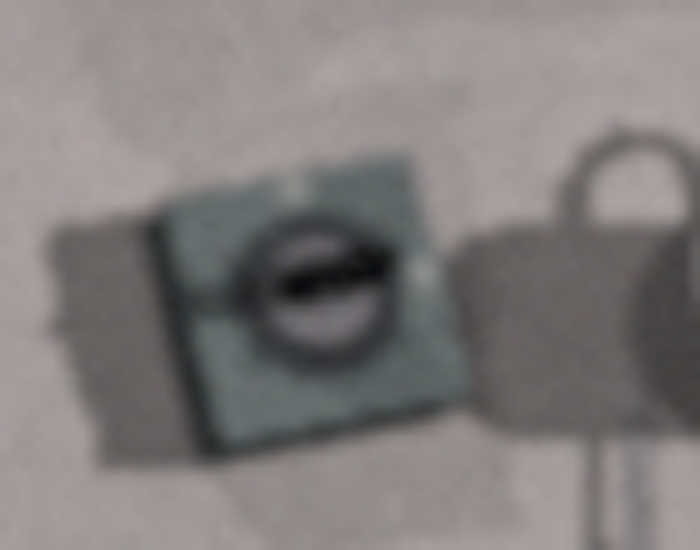

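Everything checks out: the key sits at −76.5°, a 1.55 rad turn, so about 1.32 rad of cylinder after the slot play. The drives are unchanged and the arm is clear. Handing in.

```bash
python3 -c "
from plant import r;print(r.sign_off())"
```

```text
the job is handed in; nothing more can be done
None
```

I handed the job in at about 65 s of the 210 s allowed, with every step done; no verdict is reported.

- **Tin and drawer:** I stood the tin in the drawer and pushed the drawer home. Two pushes, one with only the fingertips touching, stopped at about 16 N at the same place. My first camera reading put the panel 6–10 mm out from the base, against 3.5 mm at home. The push positions put the panel at x ≈ 0.575–0.577 m, close to the 0.577 m expected at home, so I trusted those.
- **Tin check:** I saw the tin upright just before closing the drawer; it could not be seen afterwards.
- **Drives:** All four lie on the deck against the ledge. My last look showed each with its top 22 mm above the deck and its upper end at about 93 mm. They were within about 1° of lengthwise, with y at about 0.128, 0.044, −0.042 and −0.126 m.
- **Key:** I took the one in the wooden block, which is nearer the base than the loose key. It went in about 27 mm with no resistance, and its collar sits on the cylinder.
- **Switch:** I turned the key until the torque rose from about 0.06 to 0.38 N·m, which I took as the stop. The bow turned about 1.55 rad; allowing about 0.22 rad for play in the slot puts the cylinder near 1.32 rad. That angle is inferred, since I had no reading of the switch itself.
- **Other things:** None of the bystanders looked moved, and the arm ended clear of everything. I saw no sign of anything being knocked aside during the run.

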